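# Fill the battery tray and stack the empty returns tray

## Task

Two battery packs are lying in the grey returns tray. Stand both in the free bays of the blue storage tray, yellow caps up and fully home, so that it is full with all three packs; then stack the emptied returns tray squarely on the pile of empty trays, so that it nests in the rim below. Lower everything into place rather than dropping it, leave the trays you fill and stack on roughly where they are, and do not disturb the other things on the bench.

Things in the scene. Friction and masses are not known exactly. Their poses are not given: they have to be found in the camera images.
- packA_mid (a point): Centre of a loose stick-shaped battery pack, black box 42 mm (its x) by 48 mm (its y) by 110 mm (its z), about 0.33 kg, with a 20 mm yellow band (the cap) at its +z end; lies on its broad 48 mm wide face in the returns tray at the start, with its yellow cap end roughly away from the robot. Same pack shape for all three. Its x axis then points down, its z axis to the cap.
- packB_mid (a point): Centre of a second battery pack, same size and axes; lies on its broad 48 mm wide face in the returns tray at the start, with its yellow cap end roughly away from the robot. Same pack shape for all three.
- packC_mid (a point): Centre of the third battery pack, same size and axes; it already stands cap up in bay 0 of the storage tray and is to stay in the tray.
- bay0 (a point): Centre of the flat floor of bay 0 of the storage tray, axes parallel to the tray's (x, y along its sides, z up). Each bay is a rectangular pocket 48 mm (x) by 54 mm (y), 45 mm deep, with a 3 mm chamfer at its mouth: 3 mm of play each side of a standing pack, whose 48 mm width must lie along the tray's y. The pack fits either way round (half turn). A pack that is home has its centre 55 mm above this point and 65 mm of it stands out above the tray.
- bay1 (a point): Centre of the floor of bay 1 (the middle bay), empty at the start; otherwise as bay 0.
- bay2 (a point): Centre of the floor of bay 2, empty at the start; otherwise as bay 0. The bays stand in a row along the tray's y, 76 mm apart, so that neighbouring packs are 28 mm apart.
- storage: Blue storage tray, a loose block 112 mm (x) by 226 mm (y) by 53 mm high, 1.5 kg, with three pockets; origin at the centre of its underside.
- returns: Grey shallow returns tray, loose, 136 mm (x) by 226 mm (y), rim 42 mm high, walls 5 mm thick, about 0.35 kg; origin at the centre of its underside. Its floor is 10 mm above the bench; a foot 120 mm by 210 mm and 6 mm high under it stands in from the walls. The two packs lie along x, side by side, 56 mm either side of its middle, 26 mm clear of the rib on one side and of the wall on the other.
- returns_rib (a point): Point on the middle of the returns tray's grip rib, an upright orange rib in the centre of its floor, 70 mm long (x), 12 mm thick (y), from the floor (10 mm) up to 34 mm above the tray's underside; this point is 26 mm above the underside. The tray balances when lifted by it. Axes parallel to the tray's.
- empties: Pile of two empty trays like the returns tray, nested and clipped together as one loose thing, 136 mm (x) by 226 mm (y), rim 78 mm high, 0.9 kg; origin at the centre of its underside.
- empties_top (a point): The point where the underside centre of the next tray on the pile comes, 72 mm above the pile's underside, axes parallel to the pile's. A nested tray has its foot 6 mm inside the pile's rim with 3 mm of play all round, and its rib point 26 mm above this point; a tray perched on the rim sits 6 mm higher or askew. A half turn makes no difference.
- jigsaw: Yellow jigsaw standing on the bench, 160 mm long, 140 mm high; bystander.
- grinder: Green angle grinder lying on the bench, 330 mm long, 70 mm high; bystander.
- screwdriver: Red-handled screwdriver lying on the bench near the robot, about 20 cm long; bystander.
- tape: Yellow tape measure, 70 mm square, 36 mm high, near the robot; bystander.
- jar: Amber jar with red lid, 68 mm across, 85 mm high; bystander.
- mug: White mug, 80 mm across, 90 mm high; bystander.
Things that resemble listed ones, but are neither listed nor needed, are in the scene too. What is shaped like the part that bears packA_mid but orange or purple is not meant.

How it is judged:
By the outcome, as a careful person would: the job done as asked, in the order asked, and still so for the second after the job is handed in, with the robot touching nothing.
It also fails if it takes over 72 s, if anything falls off the work surface, if the arm or the gripper's body presses on something with over 40 N, if the wrist force passes 120 N, or if a joint passes its speed limit or range.

## Robot

A 6-joint arm with a two-finger parallel gripper is mounted at the origin on the work surface. World frame = base frame: x ahead of the robot, y to its left, z up, the work surface at z = 0. Lengths are in m, angles in rad, forces in N, time in s.
With the tool pointing down it reaches from about 0.375 to 0.925 m from the base axis. Payload 5.7 kg.
Tool frame: the origin (TCP) lies on the centre line of the jaws, within the pads' length; the fingertips stand 14 mm ahead of it and the grasp point (between the pads) lies 5 mm behind it; z points along the fingers, y is the direction in which the jaws open and shut (so a half turn about z gives the same grasp; the last joint's range is limited). The gripper opens to 88 mm and grips with 3 to 60 N. Pads are 20 mm wide; open, the fingers measure 115 mm over their backs; the gripper's body (75 mm by 178 mm) begins 61 mm behind the grasp point.
Start: joints at [-1.46, 0.359, 1.51, -0, 1.272, -0.115], TCP at [0.134, -0.585, 0.237] pointing down, gripper open.
Joint ranges: [-2.97, 2.97], [-1.01, 2.36], [0.21, 2.38], [-0.96, 4.11], [0.2, 2.71], [-2.98, 2.98]. Speed limits (rad/s): [2.39, 2.39, 3.14, 3.14, 3.14, 3.14].

## Interface

Orientations are given as a 3x3 rotation matrix whose columns are the frame's x, y, z axes.
In Python, from workcell import sensors, eyes, workorder gives the robot as it stands.
- The arm moves only by the tool apply_moves, never from a script. Its argument "targets" is a list of rows, each a list of 3 entries, a list of its own where there are three numbers: the shift along the tool's x, y, z in mm, then the turn, a rotation vector about the tool's x, y, z in degrees, then the opening, from -1 (shut) to 1 (fully open), so that 0 is half open. A call has 1 to 12 rows; each row is the pose to reach, as a shift and turn from the pose commanded when the call began, along the tool's axes at that moment; what a row does not reach only later rows make up. A row lasts 1/10 s, in which the tool goes at most 50 mm and 8.59 degrees, less where a joint would pass 70% of its speed; a pose out of reach is approached as far as the arm can. A call with a gripper value outside its range is refused whole. The fingers move at their own pace and stop on an object; "squeeze" is the grip in N (left out, the last holds). Time passes only in rows, so rows that repeat a pose let the fingers close. It gives the time, the measured TCP pose, the force and the opening at its end, in the units of the state.
- sensors.get_state(): the state, without advancing time (a new reading comes with each control period).
- eyes.read_camera(name): name is "scene" or "top" or "wrist"; returns a dict with "image" (480x640x3 uint8, red, green, blue), "depth" (480x640 float32, m along the optical axis (not along the pixel's ray), 0 where there is no reading), "fx", "fy", "cx", "cy" (pixels), "k1" (the pictures are not rectified: a ray, as slopes to the right and down, at radius r is drawn at 1 + k1 r^2 times it, then the intrinsics apply), "R" (3x3) and "t" (3): a world point X has camera coordinates R X + t; the wrist camera has in their place "hand_eye" (4x4, takes a point from camera to tool coordinates, whose origin is the TCP and whose axes are the flange's). Camera axes: x right, y down, z forward; pixel columns grow to the right and rows downward; lengths in m; the calibration is good to about 2 mm. A picture is of the moment at which its call begins: read the wrist's pose just before it.
- workorder.close_job(): hands the job in, once; it reports no verdict.
The state is a dict: "clock": time; "joint_pos": joint angles; "qvel": joint speeds; "tau": joint torques, N m; "tcp_pos": TCP position; "eef_rot": TCP orientation; "ft_force": force on the tool from outside, world axes, zero at the start; "torque": the same for the moment, N m; "width": finger opening in m.
Only numpy, scipy, OpenCV 4.12 (cv2) and the standard library are available. Lean on these libraries where they do the work, as an engineer would, in place of code of your own. Each camera call takes 0.05 s, during which the arm holds its last target. There are 200 camera calls.

## Working session

There is one attempt and no reset: what is moved stays moved. The work goes in short steps, Python scripts to look and compute and a tool call to move; the robot and the scene stay as the last step left them, time stands still between calls to the robot, and variables do not carry over. Pictures are saved under pics/ and viewed, on a budget of 10 in all, crops included, one or two more only if the job needs it, and the job is handed in when it is done.

Besides the shell and the picture viewer there is one more tool, called after "Call:" as name(argument=value, ...), one argument or row to a line, values as JSON. apply_moves: Moves the arm, as the interface text tells. Its arguments: {"type":"object","properties":{"targets":{"type":"array","items":{"type":"array"}},"squeeze":{"type":"number"}},"required":["targets"]}

```bash
mkdir -p pics; ls; python3 - <<'E'
from workcell import sensors, eyes
import cv2,numpy as np
s=sensors.get_state(); print(s['clock'],s['tcp_pos'],s['width'])
ims=[]
for n in ['scene','top']:
    c=eyes.read_camera(n); np.savez(f'pics/{n}.npz',**{k:v for k,v in c.items()})
    cv2.imwrite(f'pics/{n}.png',c['image'][:,:,::-1]); print(n,c['fx'],c['k1'],-np.array(c['R']).T@c['t'],(c['depth']>0).mean())
E
```

```text
pics
0.0 [ 0.13424744 -0.5840863   0.23579206] 0.0882015523090125
scene 439.12647371827114 -0.06694305598806574 [1.05056582 0.58439009 1.01890359] 0.996201171875
top 563.1686065921508 0.03202844008684804 [0.37454776 0.00679851 1.55908914] 0.995849609375
```

View pics/top.png

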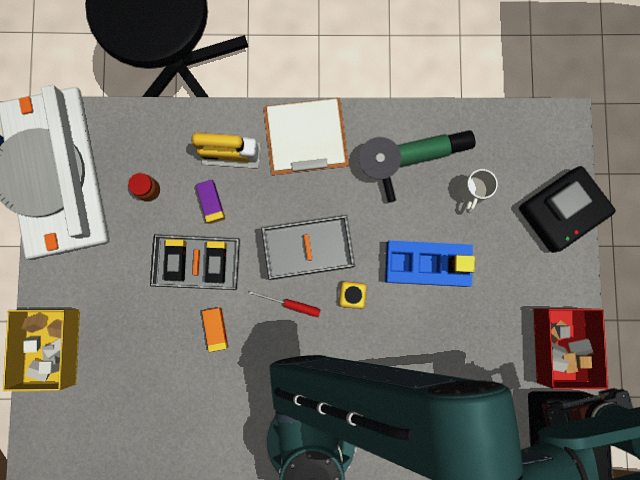

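View pics/scene.png

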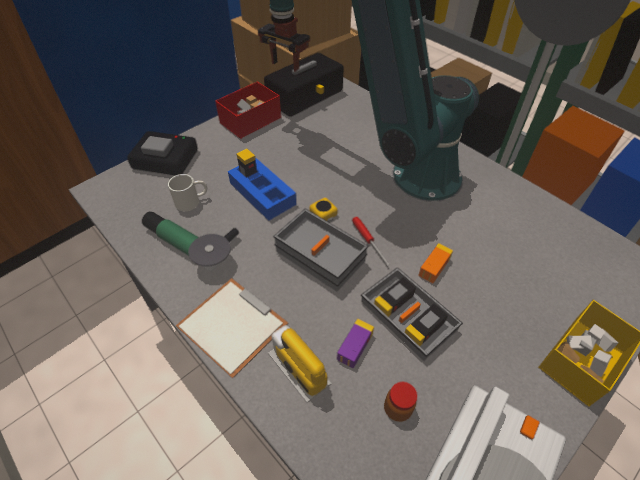

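The top view has x up and y left. The returns tray is at about (195,262) with its rib at (196,262), and its two packs are at (174,262) and (215,262). The pile is at (308,247). The storage tray is at (430,263), with the standing pack at its right end (463,263) and free bays at (401,262) and (430,262). The scene view agrees.

```bash
cat > h.py <<'E'
import numpy as np, cv2
def rays(c,uv):
    uv=np.atleast_2d(np.asarray(uv,float)); d=np.c_[(uv[:,0]-c['cx'])/c['fx'],(uv[:,1]-c['cy'])/c['fy']]
    x=d.copy()
    for _ in range(8): x=d/(1+float(c['k1'])*(x**2).sum(1,keepdims=True))
    return np.c_[x,np.ones(len(x))]
def pose(c,s=None):  # camera->world R, origin
    if 'R' in c: R=np.array(c['R']).T; return R,-R@np.array(c['t'])
    H=np.array(c['hand_eye']); Rw=np.array(s['eef_rot']); return Rw@H[:3,:3],Rw@H[:3,3]+np.array(s['tcp_pos'])
def onplane(c,uv,z,s=None):
    R,o=pose(c,s); d=rays(c,uv)@R.T
    return o+d*((z-o[2])/d[:,2])[:,None]
def cloud(c,s=None):
    R,o=pose(c,s); v,u=np.mgrid[:480,:640]; p=rays(c,np.c_[u.ravel(),v.ravel()])*np.asarray(c['depth']).reshape(-1,1)
    return (p@R.T+o).reshape(480,640,3)
def rect(xy):  # minAreaRect mm: centre, size, angle of the long axis from world y, deg
    r=cv2.minAreaRect((np.asarray(xy)[:,:2]*1000).astype(np.float32)); b=cv2.boxPoints(r)
    e=[b[1]-b[0],b[2]-b[1]]; L=sorted([np.linalg.norm(k) for k in e]); l=max(e,key=np.linalg.norm)
    a=np.degrees(np.arctan2(-l[0],l[1])); a=(a+90)%180-90
    return np.round(r[0],1),np.round(L,1),round(float(a),1)
def comps(m,amin=30):
    n,l,st,ce=cv2.connectedComponentsWithStats(m.astype(np.uint8))
    return [(l==i,ce[i],st[i,4]) for i in range(1,n) if st[i,4]>=amin]
def edge(m):
    k=max(cv2.findContours(m.astype(np.uint8),cv2.RETR_EXTERNAL,cv2.CHAIN_APPROX_NONE)[0],key=len); return k[:,0,:]
def hsv(c): return cv2.cvtColor(c['image'],cv2.COLOR_RGB2HSV)
E
cat > m.py <<'E'
from h import *
c=dict(np.load('pics/top.npz')); P=cloud(c); h=hsv(c); H,S,V=h[...,0],h[...,1],h[...,2]
win=np.zeros((480,640),bool); win[205:300,140:490]=1
print('bench z',np.median(P[300:320,100:140,2]))
for nm,m,zs in [('orange',(H<13)&(S>150)&(V>100),(.034,.070)),('yellow',(H>=20)&(H<35)&(S>130)&(V>120),(.052,.118)),('blue',(H>100)&(H<125)&(S>120),(.053,))]:
    for k,ce,a in comps(m&win):
        print(nm,ce.round(),a,'depth z',np.median(P[k][:,2]).round(4),[rect(onplane(c,edge(k),z)) for z in zs])
for k,ce,a in comps(win&(P[...,2]>.025),300):
    e=edge(k); print('raised',ce.round(),a,[ (z,*rect(onplane(c,e,z))) for z in (.042,.053,.078)])
E
python3 m.py
```

```text
bench z -0.0004623565998459478
orange [306. 247.] 51 depth z 0.069 [(array([514.6,  14.8]), array([ 6.6, 66.4], dtype=float32), -81.3), (array([511.3,  14.6]), array([ 6.5, 64.8], dtype=float32), -81.3)]
orange [196. 262.] 118 depth z 0.0326 [(array([473.8, 314.6]), array([13.7, 65.7], dtype=float32), 86.5), (array([471.4, 307.3]), array([13.3, 64.1], dtype=float32), 86.5)]
yellow [214. 216.] 114 depth z 0.0409 [(array([595.4, 263.9]), array([16.9, 48.4], dtype=float32), 17.7), (array([585.7, 252.7]), array([16.2, 46.3], dtype=float32), 17.7)]
yellow [174. 242.] 123 depth z 0.0512 [(array([526.1, 369.2]), array([16.2, 48. ], dtype=float32), 0.0), (array([519.5, 353.4]), array([15.4, 45.9], dtype=float32), 0.0)]
yellow [215. 244.] 115 depth z 0.0506 [(array([519.8, 258.5]), array([17.1, 46.4], dtype=float32), -3.6), (array([513.4, 247.5]), array([16.4, 44.4], dtype=float32), -3.6)]
yellow [465. 263.] 307 depth z 0.1158 [(array([ 469.5, -410.3]), array([43.1, 48.2], dtype=float32), -1.6), (array([ 465.4, -392. ]), array([41.2, 46.1], dtype=float32), -1.6)]
yellow [353. 289.] 235 depth 
[... 1322 characters left out ...]
 52.7, 110.6], dtype=float32), 88.4), (0.053, array([473.4, 258.8]), array([ 52.3, 109.8], dtype=float32), 88.4), (0.078, array([471.8, 254.7]), array([ 51.5, 108. ], dtype=float32), 88.4)]
raised [433. 263.] 3006 [(0.042, array([ 470.8, -318. ]), array([115. , 238.9], dtype=float32), -2.9), (0.053, array([ 470.1, -315.7]), array([114.2, 237.2], dtype=float32), -2.9), (0.078, array([ 468.5, -310.3]), array([112.3, 233.3], dtype=float32), -2.9)]
raised [352. 291.] 437 [(0.042, array([ 396.5, -107.6]), array([45.4, 70.1], dtype=float32), -0.0), (0.053, array([ 396.3, -106.8]), array([45.1, 69.6], dtype=float32), -0.0), (0.078, array([ 395.9, -104.9]), array([44.3, 68.4], dtype=float32), -0.0)]
```

```bash
cat >> h.py <<'E'
from scipy.spatial.transform import Rotation as Ro
def Rt(yaw,tilt=0,flip=0):
    """jaws along the tray's y (yaw deg from world y); tilt deg: fingers lean outwards (+x); tool x = -/+"""
    z=Ro.from_euler('zy',[yaw,-tilt],degrees=True)
    B=np.array([[1,0,0],[0,-1,0],[0,0,-1.]]) @ np.diag([-1,-1,1] if flip else [1,1,1])
    return z.as_matrix()@B
def mv(s,p,R):
    R0=np.array(s['eef_rot']); d=R0.T@(np.array(p)-np.array(s['tcp_pos']))*1000; r=Ro.from_matrix(R0.T@R).as_rotvec(degrees=True)
    print('shift',d.round(1),'turn',r.round(2),'rows>=',round(max(np.linalg.norm(d)/50,np.linalg.norm(r)/8.59),1))
def st(s): print('t',round(s['clock'],2),'q',np.round(s['joint_pos'],2),'tcp',np.round(np.array(s['tcp_pos'])*1000,1),'f',np.round(s['ft_force'],1),'w',round(s['width']*1000,1))
E
python3 - <<'E'
from h import *
from workcell import sensors,eyes
s=sensors.get_state(); st(s); print(np.round(s['eef_rot'],3))
c=eyes.read_camera('wrist'); print(np.round(c['hand_eye'],3),c['fx'],c['k1'])
for f in (0,1):
    for p in ([.40,-.30,.33],): mv(s,p,Rt(-3,0,f))
E
```

```text
t 0.1 q [-1.46  0.36  1.51 -0.    1.27 -0.12] tcp [ 134.2 -584.2  235.9] f [-0.9 -0.   0.2] w 88.0
[[ 0.975  0.224 -0.   ]
 [ 0.224 -0.975  0.002]
 [ 0.    -0.002 -1.   ]]
[[ 0.    -0.953 -0.303  0.083]
 [ 1.     0.    -0.     0.   ]
 [ 0.    -0.303  0.953 -0.148]
 [ 0.     0.     0.     1.   ]] 330.4667595187767 -0.01589351618431745
shift [ 322.7 -217.6  -93.7] turn [-0.09  0.   15.94] rows>= 8.0
shift [ 322.7 -217.6  -93.7] turn [-0.0000e+00 -1.3000e-01 -1.6406e+02] rows>= 19.1
```

```bash
python3 - <<'E'
from h import *
from workcell import sensors
s=sensors.get_state(); mv(s,[.51,-.30,.30],Rt(-3))
E
```

```text
shift [ 429.9 -193.   -63.7] turn [-0.08  0.   15.94] rows>= 9.5
```

Call:
apply_moves(
  targets=[
    [[430,-193,-64],[0,0,16],1],
    [[430,-193,-64],[0,0,16],1],
    [[430,-193,-64],[0,0,16],1],
    [[430,-193,-64],[0,0,16],1],
    [[430,-193,-64],[0,0,16],1],
    [[430,-193,-64],[0,0,16],1],
    [[430,-193,-64],[0,0,16],1],
    [[430,-193,-64],[0,0,16],1],
    [[430,-193,-64],[0,0,16],1],
    [[430,-193,-64],[0,0,16],1],
    [[430,-193,-64],[0,0,16],1],
    [[430,-193,-64],[0,0,16],1],
  ],
)

```text
clock: 1.35
tcp_pos: [0.5101, -0.3, 0.3002]
eef_rot: [[0.999, -0.052, -0.001], [-0.052, -0.999, 0.0], [-0.001, -0.0, -1.0]]
ft_force: [-0.3, 0.6, 0.7]
width: 0.088
```

```bash
cat >> h.py <<'E'
def look(n):
    from workcell import sensors,eyes
    s=sensors.get_state(); c=eyes.read_camera('wrist'); cv2.imwrite(f'pics/{n}.png',c['image'][:,:,::-1]); np.savez(f'pics/{n}.npz',**c); np.savez(f'pics/{n}_s.npz',**{k:np.array(v) for k,v in s.items()})
    st(s); return c,s
def load(n): return dict(np.load(f'pics/{n}.npz')),dict(np.load(f'pics/{n}_s.npz'))
E
python3 - <<'E'
from h import *
c,s=look('w1'); P=cloud(c,s)
H,S,V=cv2.split(hsv(c)); m=(H>100)&(H<125)&(S>110)
for k,ce,a in comps(m&(abs(P[...,2]-.053)<.006),500):
    print(ce.round(),a,np.median(P[k][:,2]),rect(onplane(c,edge(k),.053,s)))
    holes=comps((~k)&(P[...,2]<.04)&m,150)
    for q,e,b in holes: print(' low',e.round(),b,np.median(P[q][:,2]))
    cs,hi=cv2.findContours(k.astype(np.uint8),cv2.RETR_CCOMP,cv2.CHAIN_APPROX_NONE)
    for x in cs:
        if len(x)>60: print(len(x),rect(onplane(c,x[:,0],.053,s)))
for k,ce,a in comps((H>=20)&(H<35)&(S>130)&(P[...,2]>.1),200): print('cap',rect(onplane(c,edge(k),.118,s)),np.median(P[k][:,2]))
E
```

```text
t 1.35 q [-0.65  0.3   1.44 -0.    1.4   0.97] tcp [ 510.1 -300.   300.2] f [-0.3  0.6  0.7] w 88.0
[329. 234.] 9866 0.05291671765735548 (array([ 471.7, -319. ]), array([111.1, 226.2], dtype=float32), -2.9)
 low [334. 191.] 831 0.018163615703774172
 low [276. 237.] 1410 0.008578963856108762
 low [336. 237.] 1439 0.008523805967009579
634 (array([ 471.7, -319. ]), array([111.1, 226.2], dtype=float32), -2.9)
157 (array([ 472.3, -318.3]), array([48.3, 56.8], dtype=float32), -3.0)
157 (array([ 475.4, -243.8]), array([49.7, 55.5], dtype=float32), -3.0)
cap (array([ 469.9, -393.2]), array([45.1, 51.2], dtype=float32), -3.0) 0.11802371921149069
cap (array([314.4, -65.3]), array([ 35.9, 104.9], dtype=float32), 69.5) 0.38410617174917716
cap (array([ 291.1, -513.6]), array([ 36. , 104.9], dtype=float32), -75.2) 0.38384663284809056
cap (array([ 191.9, -548.8]), array([ 41.2, 289.1], dtype=float32), -2.9) 0.3935092452836213
cap (array([ 197. , -310.5]), array([24.7, 80.9], dtype=float32), -3.1) 0.3940868832654092
```

View pics/w1.png

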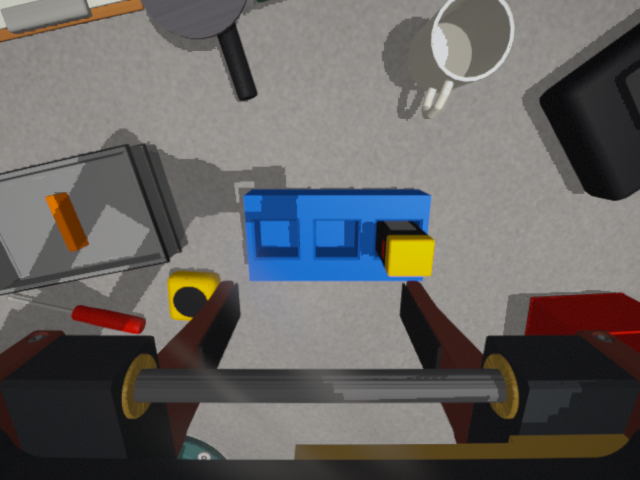

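The wrist view shows the storage tray squarely, about (245,190)–(430,280). The free bays are at (276,237) and (336,237), with the standing pack at (405,250). The sizes match, so next I look at the returns tray.

```bash
python3 - <<'E'
from h import *
from workcell import sensors
s=sensors.get_state(); mv(s,[.52,.315,.30],Rt(-2.9))
E
```

```text
shift [-2.220e+01 -6.152e+02  3.000e-01] turn [-0.01  0.08 -0.15] rows>= 12.3
```

Call:
apply_moves(
  targets=[
    [[20,-310,0],[0,0,0],1],
    [[20,-310,0],[0,0,0],1],
    [[20,-310,0],[0,0,0],1],
    [[20,-310,0],[0,0,0],1],
    [[20,-310,0],[0,0,0],1],
    [[-22,-614,0],[0,0,0],1],
    [[-22,-614,0],[0,0,0],1],
    [[-22,-614,0],[0,0,0],1],
    [[-22,-614,0],[0,0,0],1],
    [[-22,-614,0],[0,0,0],1],
    [[-22,-614,0],[0,0,0],1],
    [[-22,-614,0],[0,0,0],1],
  ],
)

```text
clock: 2.6
tcp_pos: [0.5217, 0.2974, 0.3005]
eef_rot: [[0.998, -0.056, -0.0], [-0.056, -0.998, -0.001], [-0.0, 0.001, -1.0]]
ft_force: [-0.1, 0.2, 0.8]
width: 0.0876
```

Call:
apply_moves(
  targets=[
    [[0,0,0],[0,0,0],1],
    [[0,0,0],[0,0,0],1],
  ],
)

```text
clock: 2.8
tcp_pos: [0.5217, 0.2967, 0.3002]
eef_rot: [[0.999, -0.053, -0.001], [-0.053, -0.999, -0.001], [-0.001, 0.001, -1.0]]
ft_force: [-0.1, -1.0, 0.6]
width: 0.0877
```

```bash
python3 - <<'E'
from h import *
c,s=look('w2'); P=cloud(c,s); Z=P[...,2]
H,S,V=cv2.split(hsv(c)); roi=(P[...,0]>.38)&(P[...,0]<.56)&(P[...,1]>.18)&(P[...,1]<.45)
for k,ce,a in comps(roi&(Z>.045)&(Z<.06),300): print('pack',ce.round(),a,np.median(Z[k]),rect(onplane(c,edge(k),.052,s)))
for k,ce,a in comps(roi&(H>=20)&(H<35)&(S>130)&(Z>.045),100): print('cap',ce.round(),rect(onplane(c,edge(k),.052,s)))
for k,ce,a in comps(roi&(H<13)&(S>150)&(abs(Z-.034)<.004),50): print('rib',ce.round(),np.median(Z[k]),rect(onplane(c,edge(k),.034,s)))
for k,ce,a in comps(roi&(Z>.036)&(Z<.046),200): print('rim',ce.round(),rect(onplane(c,edge(k),.042,s)))
E
```

```text
t 2.8 q [ 0.4   0.31  1.42 -0.    1.41  2.03] tcp [521.7 296.7 300.2] f [-0.1 -1.   0.6] w 87.7
pack [264. 241.] 3153 0.05207269046214913 (array([482.1, 367.4]), array([ 48.8, 109.4], dtype=float32), 88.9)
pack [351. 241.] 3128 0.05211574172299335 (array([476.8, 258.8]), array([ 47.8, 109.4], dtype=float32), 88.0)
cap [262. 209.] (array([526.8, 366.5]), array([19.8, 48.7], dtype=float32), -1.1)
cap [351. 208.] (array([521.5, 257.4]), array([19.5, 47.8], dtype=float32), -0.9)
cap [135. 386.] (array([270.7, 578.9]), array([ 43. , 125.2], dtype=float32), 69.5)
cap [505. 386.] (array([241.9,  41. ]), array([ 43.3, 126. ], dtype=float32), -75.3)
cap [528. 448.] (array([122.9,   1.7]), array([ 49.4, 351.3], dtype=float32), -3.1)
cap [338. 452.] (array([129.8, 288.7]), array([29.7, 92.7], dtype=float32), -3.2)
rim [311. 237.] (array([476.3, 313. ]), array([139.1, 229.8], dtype=float32), -2.7)
```

View pics/w2.png

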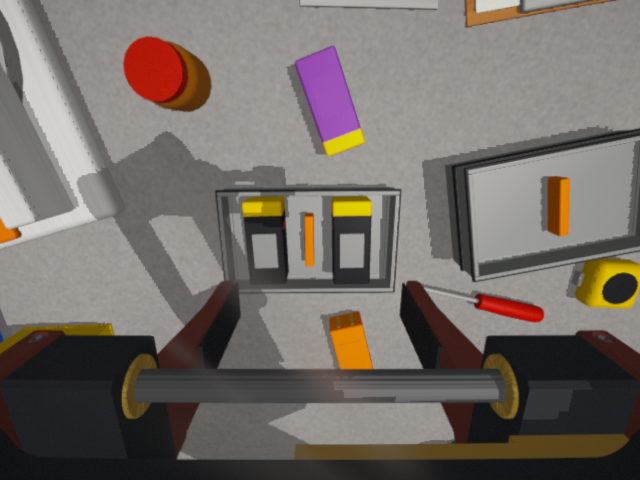

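The view shows the returns tray at about (217,190)–(400,292). Pack A is at (264,241), pack B at (351,241) and the rib at (309,240), and the pack sizes match. I'll take B first, with the fingers leaning 30° back so that the pack can later be stood up at a 60° lean.

```bash
cat >> h.py <<'E'
OFF=22.; UP=5.
def pick(c,yaw,back,tilt=-30):
    R=Rt(yaw,tilt); u=np.array([np.cos(np.radians(yaw)),np.sin(np.radians(yaw)),0])
    G=np.array([c[0],c[1],31+UP])+OFF*u
    return (G+(5-back)*R[:,2])/1000,R
def place(c,yaw,up,tilt=60):   # bay centre xy; pack centre up mm above home (63)
    R=Rt(yaw,tilt); u=np.array([np.cos(np.radians(yaw)),np.sin(np.radians(yaw)),0])
    G=np.array([c[0],c[1],63+OFF+up])-UP*u
    return (G+5*R[:,2])/1000,R
E
python3 - <<'E'
from h import *
from workcell import sensors
s=sensors.get_state()
mv(s,*pick((476.8,258.8),-1.3,90)); print(pick((476.8,258.8),-1.3,90)[0])
E
```

```text
shift [ 21.6  36.  190.6] turn [ -1.08 -29.93  -1.79] rows>= 3.9
[0.54129434 0.25830088 0.10961216]
```

Call:
apply_moves(
  targets=[
    [[22,36,100],[-1.1,-30,-1.8],0.45],
    [[22,36,100],[-1.1,-30,-1.8],0.45],
    [[22,36,191],[-1.1,-30,-1.8],0.45],
    [[22,36,191],[-1.1,-30,-1.8],0.45],
    [[22,36,191],[-1.1,-30,-1.8],0.45],
    [[22,36,191],[-1.1,-30,-1.8],0.45],
    [[22,36,191],[-1.1,-30,-1.8],0.45],
  ],
)

```text
clock: 3.55
tcp_pos: [0.5434, 0.2602, 0.1141]
eef_rot: [[0.869, -0.019, -0.494], [-0.021, -1.0, 0.002], [-0.494, 0.008, -0.869]]
ft_force: [-1.0, 0.4, -0.1]
width: 0.0636
```

```bash
python3 - <<'E'
from h import *
from workcell import sensors
s=sensors.get_state(); st(s)
mv(s,*pick((476.8,258.8),-1.3,0))
E
```

```text
t 3.55 q [0.25 0.75 1.24 0.13 1.65 1.82] tcp [543.4 260.2 114.1] f [-1.   0.4 -0.1] w 63.6
shift [-0.2  2.1 94.9] turn [-0.14 -0.36  0.1 ] rows>= 1.9
```

Call:
apply_moves(
  targets=[
    [[0,0,25],[0,0,0],0.45],
    [[0,0,50],[0,0,0],0.45],
    [[0,0,70],[0,0,0],0.45],
    [[0,0,82],[0,0,0],0.45],
    [[0,0,90],[0,0,0],0.45],
    [[0,0,90],[0,0,0],0.45],
    [[0,0,90],[0,0,0],0.45],
  ],
)

```text
clock: 4.25
tcp_pos: [0.4981, 0.2607, 0.0333]
eef_rot: [[0.867, -0.018, -0.498], [-0.021, -1.0, 0.001], [-0.498, 0.009, -0.867]]
ft_force: [0.0, 0.4, -0.1]
width: 0.064
```

```bash
python3 - <<'E'
from h import *
from workcell import sensors
s=sensors.get_state(); st(s)
mv(s,*pick((476.8,258.8),-1.3,0))
E
```

```text
t 4.25 q [0.27 0.8  1.39 0.14 1.46 1.81] tcp [498.1 260.7  33.3] f [ 0.   0.4 -0.1] w 64.0
shift [-0.7  2.5  2.3] turn [-0.07 -0.15  0.12] rows>= 0.1
```

Call:
apply_moves(
  targets=[
    [[-0.7,2.3,2],[0,0,0],0.45],
    [[-0.7,2.3,2],[0,0,0],0.45],
    [[-0.7,2.3,2],[0,0,0],-0.1],
    [[-0.7,2.3,2],[0,0,0],-0.1],
    [[-0.7,2.3,2],[0,0,0],-0.1],
    [[-0.7,2.3,2],[0,0,0],-0.1],
    [[-0.7,2.3,2],[0,0,0],-0.1],
  ],
  squeeze=45,
)

```text
clock: 4.95
tcp_pos: [0.4954, 0.2581, 0.0304]
eef_rot: [[0.866, -0.018, -0.5], [-0.021, -1.0, 0.0], [-0.5, 0.01, -0.866]]
ft_force: [0.7, 0.1, 0.6]
width: 0.0481
```

```bash
python3 - <<'E'
from h import *
from workcell import sensors
s=sensors.get_state(); st(s)
p,R=pick((476.8,258.8),-1.3,0); mv(s,p,R); mv(s,p+[0,0,.12],R)
E
```

```text
t 4.95 q [0.27 0.8  1.4  0.13 1.45 1.81] tcp [495.4 258.1  30.4] f [0.7 0.1 0.6] w 48.1
shift [ 0.1 -0.2 -1.6] turn [-0.02  0.01  0.09] rows>= 0.0
shift [ -59.9    1.  -105.5] turn [-0.02  0.01  0.09] rows>= 2.4
```

```bash
sed -i 's/^OFF=22.; UP=5./OFF=21.; UP=3.7/' h.py; python3 - <<'E'
from h import *
from workcell import sensors
s=sensors.get_state()
R0=Rt(-1.3,-30)
mv(s,[.4954,.258,.20],R0); mv(s,[.53,.10,.27],Rt(-1.5,0)); mv(s,[.53,-.20,.27],Rt(-2.5,30))
E
```

```text
shift [ -84.8    1.8 -146.9] turn [-0.02  0.01  0.09] rows>= 3.4
shift [ -86.5  159.8 -224.9] turn [ 0.69 30.    0.28] rows>= 5.8
shift [ -80.2  459.8 -225. ] turn [ 1.92 59.98  1.16] rows>= 10.4
```

Call:
apply_moves(
  targets=[
    [[-10,0,-17.3],[0,0,0],-0.1],
    [[-30,0.6,-52],[0,0,0],-0.1],
    [[-58,1.2,-100],[0,0,0],-0.1],
    [[-85,2,-147],[0,0,0],-0.1],
    [[-85,40,-180],[0,6,0],-0.1],
    [[-86,90,-210],[0,14,0],-0.1],
    [[-86,135,-225],[0.5,22,0],-0.1],
    [[-86,180,-225],[0.7,30,0.3],-0.1],
    [[-85,225,-225],[1,34,0.4],-0.1],
    [[-84,270,-225],[1.1,39,0.6],-0.1],
    [[-83,310,-225],[1.3,44,0.8],-0.1],
    [[-82,310,-225],[1.3,45,0.8],-0.1],
  ],
)

```text
clock: 6.15
tcp_pos: [0.5284, -0.0543, 0.2688]
eef_rot: [[0.965, -0.04, 0.259], [-0.041, -0.999, -0.002], [0.259, -0.008, -0.966]]
ft_force: [-1.1, 0.1, -2.6]
width: 0.0481
```

```bash
python3 - <<'E'
from h import *
from workcell import sensors
s=sensors.get_state(); st(s)
mv(s,[.50,-.20,.26],Rt(-2.5,30));p,R=place((471.9,-318.5),-3,80); mv(s,p,R); print(p)
E
```

```text
t 6.15 q [-0.28  0.1   1.81  0.08  0.98  1.29] tcp [528.4 -54.3 268.8] f [-1.1  0.1 -2.6] w 48.1
shift [-23.7 146.8   1.5] turn [ 0.77 14.97  0.15] rows>= 3.0
shift [-70.8 267.   89.8] turn [ 2.24 44.93  0.66] rows>= 5.8
[ 0.4725352  -0.31830636  0.1615    ]
```

Call:
apply_moves(
  targets=[
    [[-20,50,2],[0.4,8,0.1],-0.1],
    [[-24,98,4],[0.8,15,0.2],-0.1],
    [[-30,145,8],[1.2,23,0.3],-0.1],
    [[-40,190,16],[1.6,31,0.4],-0.1],
    [[-48,232,24],[2,38,0.5],-0.1],
    [[-55,267,32],[2.2,45,0.7],-0.1],
    [[-55,267,32],[2.2,45,0.7],-0.1],
    [[-55,267,32],[2.2,45,0.7],-0.1],
    [[-55,267,32],[2.2,45,0.7],-0.1],
    [[-55,267,32],[2.2,45,0.7],-0.1],
  ],
)

```text
clock: 7.15
tcp_pos: [0.4789, -0.3041, 0.2225]
eef_rot: [[0.495, -0.019, 0.868], [-0.049, -0.999, 0.006], [0.867, -0.045, -0.496]]
ft_force: [1.5, 2.4, -4.2]
width: 0.0478
```

```bash
python3 - <<'E'
from h import *
from workcell import sensors
c,s=look('w3')
for u in (140,60,0): mv(s,*place((471.9,-318.5),-3,u))
E
```

```text
t 7.15 q [-1.29  0.37  2.25  1.52  0.99 -0.91] tcp [ 478.9 -304.1  222.5] f [ 1.5  2.4 -4.2] w 47.8
shift [-3.3 14.3 -5.1] turn [-0.34 -0.26  0.19] rows>= 0.3
shift [-72.7  18.   34.6] turn [-0.34 -0.26  0.19] rows>= 1.7
shift [-124.8   20.7   64.3] turn [-0.34 -0.26  0.19] rows>= 2.8
```

View pics/w3.png

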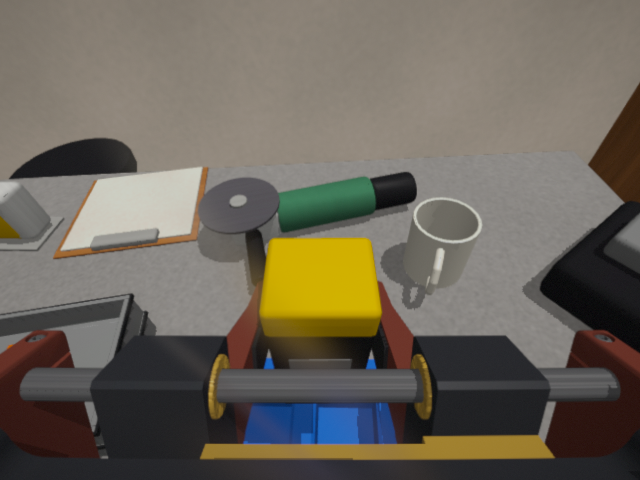

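The view shows the pack held upright, cap up: the cap's top is at about (320,268) and the blue tray is visible below. Next I measure the cap in the hand.

```bash
cat >> h.py <<'E'
def cap(c,s):
    P=cloud(c,s); H,S,V=cv2.split(hsv(c)); m=(H>=20)&(H<35)&(S>130); m[:200]=0; m[345:]=0; m[:,:200]=0; m[:,440:]=0
    k=max(comps(m,500),key=lambda q:q[2])[0]; Z=P[...,2]; zt=np.percentile(Z[k],80); t=max(comps(k&(abs(Z-zt)<.006),200),key=lambda q:q[2])[0]
    z=np.median(Z[t]); q=P[t]; A=np.c_[q[:,:2],np.ones(len(q))]; g=np.linalg.lstsq(A,q[:,2],rcond=None)[0]
    r=rect(onplane(c,edge(t),z,s)); print('cap top z',z.round(4),r,'slope deg',np.degrees(g[:2]).round(1)); return r[0],z*1000
E
python3 - <<'E'
from h import *
c,s=load('w3'); s={k:v for k,v in s.items()}
r,z=cap(c,s); R=s['eef_rot']; G=s['tcp_pos']*1000-5*R[:,2]; print('G',G.round(1),'cap-G',r-G[:2],z-G[2],'expected x +%.1f z %.1f'%(UP,55-OFF))
E
```

```text
cap top z 0.2571 (array([ 475.8, -305.7]), array([44.9, 47.7], dtype=float32), -1.2) slope deg [1.6 2.6]
G [ 474.5 -304.2  225. ] cap-G [ 1.25904236 -1.53949115] 32.05791703248241 expected x +3.7 z 34.0
```

```bash
sed -i "s/from_euler('zy'/from_euler('ZY'/; s/^OFF=21.; UP=3.7/OFF=21.; UP=3.2/" h.py; python3 - <<'E'
from h import *
from workcell import sensors
s=sensors.get_state()
for u in (140,60,0): mv(s,*place((471.9,-318.5),-3,u))
E
```

```text
shift [ 1.2  2.4 -4.3] turn [-2.13 -0.24 -1.42] rows>= 0.3
shift [-68.2   5.6  35.3] turn [-2.13 -0.24 -1.42] rows>= 1.5
shift [-120.2    8.    65. ] turn [-2.13 -0.24 -1.42] rows>= 2.7
```

Call:
apply_moves(
  targets=[
    [[1,2.5,-4],[-2.1,0,-1.4],-0.1],
    [[1,2.5,-4],[-2.1,0,-1.4],-0.1],
    [[-20,3.4,8],[-2.1,0,-1.4],-0.1],
    [[-45,4.5,22],[-2.1,0,-1.4],-0.1],
    [[-68,5.6,35],[-2.1,0,-1.4],-0.1],
    [[-68,5.6,35],[-2.1,0,-1.4],-0.1],
    [[-68,5.6,35],[-2.1,0,-1.4],-0.1],
    [[-68,5.6,35],[-2.1,0,-1.4],-0.1],
  ],
)

```text
clock: 8.0
tcp_pos: [0.4756, -0.3069, 0.1471]
eef_rot: [[0.498, -0.04, 0.866], [-0.025, -0.999, -0.031], [0.867, -0.006, -0.499]]
ft_force: [-0.7, -0.4, -2.3]
width: 0.0478
```

```bash
python3 - <<'E'
from h import *
from workcell import sensors
s=sensors.get_state(); st(s); print(np.round(s['eef_rot'],3))
for u in (60,50,0): mv(s,*place((471.9,-318.5),-3,u))
E
```

```text
t 8.0 q [-1.29  0.58  2.32  1.75  0.99 -1.29] tcp [ 475.6 -306.9  147.1] f [-0.7 -0.4 -2.3] w 47.8
[[ 0.498 -0.04   0.866]
 [-0.025 -0.999 -0.031]
 [ 0.867 -0.006 -0.499]]
shift [-5.8 11.8  0.9] turn [-0.8  -0.06  0.06] rows>= 0.3
shift [-14.5  11.9   5.9] turn [-0.8  -0.06  0.06] rows>= 0.4
shift [-57.8  12.2  30.9] turn [-0.8  -0.06  0.06] rows>= 1.3
```

Call:
apply_moves(
  targets=[
    [[0,12,0],[-0.8,0,0],-0.1],
    [[0,12,0],[-0.8,0,0],-0.1],
    [[0,12,0],[-0.8,0,0],-0.1],
    [[0,12,0],[-0.8,0,0],-0.1],
    [[0,12,0],[-0.8,0,0],-0.1],
  ],
)

```text
clock: 8.5
tcp_pos: [0.4744, -0.319, 0.1457]
eef_rot: [[0.499, -0.053, 0.865], [-0.027, -0.999, -0.046], [0.866, -0.0, -0.5]]
ft_force: [-1.3, 0.4, -2.1]
width: 0.048
```

```bash
python3 - <<'E'
from h import *
from workcell import sensors
s=sensors.get_state(); st(s); print(np.round(s['eef_rot'],3))
for u in (60,50,0): mv(s,*place((471.9,-318.5),-3,u))
E
```

```text
t 8.5 q [-1.3   0.58  2.31  1.75  0.98 -1.29] tcp [ 474.4 -319.   145.7] f [-1.3  0.4 -2.1] w 48.0
[[ 0.499 -0.053  0.865]
 [-0.027 -0.999 -0.046]
 [ 0.866 -0.    -0.5  ]]
shift [-4.3 -0.4  0.9] turn [ 0.03  0.01 -0.04] rows>= 0.1
shift [-12.9  -0.4   5.9] turn [ 0.03  0.01 -0.04] rows>= 0.3
shift [-56.2  -0.3  30.9] turn [ 0.03  0.01 -0.04] rows>= 1.3
```

Call:
apply_moves(
  targets=[
    [[-5,-0.4,1.5],[0,0,0],-0.1],
    [[-10,-0.4,4],[0,0,0],-0.1],
    [[-14,-0.4,6.5],[0,0,0],-0.1],
    [[-17,-0.4,8],[0,0,0],-0.1],
    [[-17,-0.4,8],[0,0,0],-0.1],
    [[-17,-0.4,8],[0,0,0],-0.1],
  ],
)

```text
clock: 9.1
tcp_pos: [0.4729, -0.3185, 0.1265]
eef_rot: [[0.5, -0.053, 0.865], [-0.028, -0.999, -0.046], [0.866, -0.001, -0.5]]
ft_force: [-0.3, -0.4, -2.3]
width: 0.048
```

```bash
python3 - <<'E'
from h import *
from workcell import sensors
s=sensors.get_state(); st(s)
for u in (45,35,0): mv(s,*place((471.9,-318.5),-3,u))
E
```

```text
t 9.1 q [-1.3   0.64  2.32  1.79  1.   -1.36] tcp [ 472.9 -318.5  126.5] f [-0.3 -0.4 -2.3] w 48.0
shift [0.  0.  0.1] turn [ 0.01  0.02 -0.08] rows>= 0.0
shift [-8.6  0.   5.1] turn [ 0.01  0.02 -0.08] rows>= 0.2
shift [-38.9   0.1  22.6] turn [ 0.01  0.02 -0.08] rows>= 0.9
```

Call:
apply_moves(
  targets=[
    [[-4.3,0,2.5],[0,0,0],-0.1],
    [[-8.7,0,5],[0,0,0],-0.1],
    [[-13,0,7.5],[0,0,0],-0.1],
    [[-17.3,0,10],[0,0,0],-0.1],
    [[-17.3,0,10],[0,0,0],-0.1],
  ],
)

```text
clock: 9.6
tcp_pos: [0.4728, -0.3185, 0.1059]
eef_rot: [[0.5, -0.053, 0.864], [-0.028, -0.999, -0.045], [0.866, -0.002, -0.501]]
ft_force: [-0.1, -0.1, -3.0]
width: 0.0477
```

Call:
apply_moves(
  targets=[
    [[-4.3,0,2.5],[0,0,0],-0.1],
    [[-8.7,0,5],[0,0,0],-0.1],
    [[-13,0,7.5],[0,0,0],-0.1],
    [[-16.5,0,9.5],[0,0,0],-0.1],
    [[-18.2,0,10.5],[0,0,0],-0.1],
    [[-18.2,0,10.5],[0,0,0],-0.1],
    [[-18.2,0,10.5],[0,0,0],-0.1],
  ],
)

```text
clock: 10.3
tcp_pos: [0.4729, -0.3186, 0.0858]
eef_rot: [[0.499, -0.053, 0.865], [-0.027, -0.999, -0.046], [0.866, -0.001, -0.5]]
ft_force: [-0.6, -0.4, -2.6]
width: 0.0478
```

```bash
python3 - <<'E'
from h import *
from workcell import sensors
c,s=look('w4')
mv(s,*place((471.9,-318.5),-3,0)); cap(c,s)
E
```

```text
t 10.3 q [-1.3   0.76  2.33  1.87  1.03 -1.51] tcp [ 472.9 -318.6   85.8] f [-0.6 -0.4 -2.6] w 47.8
shift [-3.6 -0.   2.2] turn [ 0.02  0.01 -0.05] rows>= 0.1
cap top z 0.1204 (array([ 469.5, -318.8]), array([44.2, 47.2], dtype=float32), -2.8) slope deg [1.4 0.2]
```

Call:
apply_moves(
  targets=[
    [[-0.9,0,0.5],[0,0,0],-0.1],
    [[-1.7,0,1],[0,0,0],-0.1],
    [[-2.2,0,1.25],[0,0,0],-0.1],
    [[-2.2,0,1.25],[0,0,0],-0.1],
  ],
)

```text
clock: 10.75
tcp_pos: [0.473, -0.3187, 0.0836]
eef_rot: [[0.499, -0.053, 0.865], [-0.027, -0.999, -0.046], [0.866, -0.0, -0.499]]
ft_force: [-1.4, 0.2, 0.3]
width: 0.0477
```

Call:
apply_moves(
  targets=[
    [[-0.9,0,0.5],[0,0,0],-0.1],
    [[-0.9,0,0.5],[0,0,0],-0.1],
  ],
)

```text
clock: 10.95
tcp_pos: [0.4733, -0.3185, 0.0835]
eef_rot: [[0.497, -0.053, 0.866], [-0.027, -0.999, -0.046], [0.867, 0.0, -0.498]]
ft_force: [-2.7, 0.6, 6.7]
width: 0.0478
```

Call:
apply_moves(
  targets=[
    [[0,0,0],[0,0,0],0.3],
    [[0,0,0],[0,0,0],0.3],
    [[0,0,0],[0,0,0],0.3],
    [[0,0,-15],[0,0,0],0.3],
    [[0,0,-40],[0,0,0],0.3],
    [[20,0,-70],[0,0,0],0.3],
    [[60,0,-90],[0,0,0],0.3],
    [[100,0,-90],[0,0,0],0.3],
    [[100,0,-90],[0,0,0],0.3],
  ],
)

```text
clock: 11.85
tcp_pos: [0.4464, -0.3181, 0.2185]
eef_rot: [[0.496, -0.052, 0.867], [-0.019, -0.999, -0.049], [0.868, 0.008, -0.497]]
ft_force: [-0.1, 0.7, -0.4]
width: 0.0571
```

```bash
python3 - <<'E'
from h import *
from workcell import sensors,eyes
s=sensors.get_state(); st(s)
mv(s,[.48,-.15,.27],Rt(-2,20)); mv(s,[.53,.1,.27],Rt(-1.5,0)); mv(s,*pick((482.1,367.4),-1.1,90))
c,s=look('w5'); cap(c,s)
t=eyes.read_camera('top'); P=cloud(t); H,S,V=cv2.split(hsv(t))
m=(H>=20)&(H<35)&(S>130)&(P[...,2]>.1)&(P[...,2]<.13); m[:200]=0; m[300:]=0
for k,ce,a in comps(m,50): print('top cap',ce.round(),a,np.median(P[k][:,2]),rect(onplane(t,edge(k),.118)))
E
```

```text
t 11.85 q [-1.38  0.36  2.3   1.52  1.   -1.02] tcp [ 446.4 -318.1  218.5] f [-0.1  0.7 -0.4] w 57.1
shift [  58.1 -169.3   -4.7] turn [  1.   -40.22  -0.49] rows>= 4.7
shift [  78.1 -421.5   26.3] turn [  1.19 -60.22  -1.13] rows>= 8.6
shift [ -60.1 -689.4  107.3] turn [  1.02 -90.21  -1.91] rows>= 14.0
t 11.85 q [-1.38  0.36  2.3   1.52  1.   -1.02] tcp [ 446.4 -318.1  218.5] f [-0.1  0.7 -0.4] w 57.1
cap top z 0.1185 (array([ 484.5, -319.4]), array([14.8, 46.8], dtype=float32), -2.8) slope deg [-1.1  0.1]
top cap [435. 260.] 281 0.11603821766828992 (array([ 470.8, -314. ]), array([41.4, 48.7], dtype=float32), -1.2)
top cap [466. 263.] 272 0.11609111664900884 (array([ 465.5, -389.4]), array([41. , 51.1], dtype=float32), -1.8)
```

Call:
apply_moves(
  targets=[
    [[30,-45,-3],[0,-8,0],0.45],
    [[45,-90,-4],[0,-16,0],0.45],
    [[55,-135,-5],[0.5,-25,-0.2],0.45],
    [[60,-180,-5],[1,-33,-0.4],0.45],
    [[65,-225,0],[1,-42,-0.5],0.45],
    [[70,-275,5],[1,-48,-0.7],0.45],
    [[74,-325,12],[1.1,-54,-0.9],0.45],
    [[78,-375,20],[1.2,-60,-1.1],0.45],
    [[78,-421,26],[1.2,-60,-1.1],0.45],
    [[78,-421,26],[1.2,-60,-1.1],0.45],
    [[78,-421,26],[1.2,-60,-1.1],0.45],
    [[78,-421,26],[1.2,-60,-1.1],0.45],
  ],
)

```text
clock: 13.15
tcp_pos: [0.5181, 0.0483, 0.2605]
eef_rot: [[1.0, -0.028, -0.008], [-0.028, -1.0, 0.005], [-0.008, -0.005, -1.0]]
ft_force: [0.9, -0.6, -0.3]
width: 0.0636
```

```bash
sed -i 's/^OFF=.*/OFF=21.; UP=4./' h.py; python3 - <<'E'
from h import *
from workcell import sensors
s=sensors.get_state(); st(s)
p,R=pick((482.1,367.4),-1.1,0)
mv(s,p+[.04,0,.17],R);mv(s,*pick((482.1,367.4),-1.1,90))
E
```

```text
t 13.15 q [-0.04  0.23  1.64  0.    1.28  1.55] tcp [518.1  48.3 260.5] f [ 0.9 -0.6 -0.3] w 63.6
shift [  14.2 -318.9   61.3] turn [ -0.4  -29.53  -0.4 ] rows>= 6.5
shift [  20.  -317.8  153.3] turn [ -0.4  -29.53  -0.4 ] rows>= 7.1
```

Call:
apply_moves(
  targets=[
    [[4,-50,0],[0,-6,0],0.45],
    [[8,-100,10],[0,-12,0],0.45],
    [[11,-150,20],[0,-18,0],0.45],
    [[14,-200,40],[-0.2,-24,-0.2],0.45],
    [[14,-250,60],[-0.4,-29.5,-0.4],0.45],
    [[14,-290,61],[-0.4,-29.5,-0.4],0.45],
    [[14,-319,61],[-0.4,-29.5,-0.4],0.45],
    [[20,-319,110],[-0.4,-29.5,-0.4],0.45],
    [[20,-319,153],[-0.4,-29.5,-0.4],0.45],
    [[20,-319,153],[-0.4,-29.5,-0.4],0.45],
    [[20,-319,153],[-0.4,-29.5,-0.4],0.45],
  ],
)

```text
clock: 14.25
tcp_pos: [0.5452, 0.3661, 0.1097]
eef_rot: [[0.867, -0.019, -0.498], [-0.015, -1.0, 0.011], [-0.498, -0.002, -0.867]]
ft_force: [0.4, 0.1, 0.8]
width: 0.0642
```

```bash
python3 - <<'E'
from h import *
from workcell import sensors
s=sensors.get_state(); st(s)
for b in (20,0): mv(s,*pick((482.1,367.4),-1.1,b))
E
```

```text
t 14.25 q [0.38 0.81 1.12 0.2  1.7  1.94] tcp [545.2 366.1 109.7] f [0.4 0.1 0.8] w 64.2
shift [ 0.8  0.  70.8] turn [-0.08 -0.11  0.08] rows>= 1.4
shift [ 0.7  0.1 90.8] turn [-0.08 -0.11  0.08] rows>= 1.8
```

Call:
apply_moves(
  targets=[
    [[0.7,0,25],[0,0,0],0.45],
    [[0.7,0,50],[0,0,0],0.45],
    [[0.7,0,70],[0,0,0],0.45],
    [[0.7,0,82],[0,0,0],0.45],
    [[0.7,0,89.5],[0,0,0],0.45],
    [[0.7,0,89.5],[0,0,0],0.45],
    [[0.7,0,89.5],[0,0,0],-0.1],
    [[0.7,0,89.5],[0,0,0],-0.1],
    [[0.7,0,89.5],[0,0,0],-0.1],
    [[0.7,0,89.5],[0,0,0],-0.1],
    [[0.7,0,89.5],[0,0,0],-0.1],
  ],
)

```text
clock: 15.35
tcp_pos: [0.5043, 0.3683, 0.0346]
eef_rot: [[0.871, -0.019, -0.491], [-0.014, -1.0, 0.013], [-0.491, -0.004, -0.871]]
ft_force: [2.0, -0.3, 5.2]
width: 0.0478
```

```bash
python3 - <<'E'
from h import *
from workcell import sensors
s=sensors.get_state(); st(s)
p,R=pick((482.1,367.4),-1.1,0); mv(s,p,R)
G=np.array(s['tcp_pos'])*1000-5*np.array(s['eef_rot'])[:,2]; print('UP',G[2]-31,'OFF',G[0]-482.1)
mv(s,[.495,.366,.2],R); mv(s,[.53,.18,.27],Rt(-1.5,0)); mv(s,[.53,-.054,.268],Rt(-2.3,15))
E
```

```text
t 15.35 q [0.4  0.84 1.26 0.2  1.51 1.93] tcp [504.3 368.3  34.6] f [ 2.  -0.3  5.2] w 47.8
shift [-1.3  1.3  5.2] turn [-0.2  -0.59  0.13] rows>= 0.1
UP 7.935870107494267 OFF 24.693782151993275
shift [ -89.3    1.7 -139.6] turn [-0.2  -0.59  0.13] rows>= 3.3
shift [ -90.5  186.7 -220.1] turn [-0.13 29.41  0.47] rows>= 6.1
shift [ -86.2  420.7 -221.4] turn [-0.09 44.41  1.27] rows>= 9.7
```

Call:
apply_moves(
  targets=[
    [[-10,0,-17],[0,0,0],-0.1],
    [[-30,0.6,-50],[0,0,0],-0.1],
    [[-60,1.2,-95],[0,0,0],-0.1],
    [[-90,2,-140],[0,0,0],-0.1],
    [[-90,45,-180],[0,6,0],-0.1],
    [[-90,92,-210],[0,14,0],-0.1],
    [[-90,140,-220],[0,22,0.2],-0.1],
    [[-90,187,-220],[0,29,0.5],-0.1],
    [[-89,235,-220],[0,33,0.7],-0.1],
    [[-88,283,-221],[0,37,0.9],-0.1],
    [[-87,330,-221],[0,40,1],-0.1],
    [[-86,376,-221],[0,44,1.2],-0.1],
  ],
)

```text
clock: 16.55
tcp_pos: [0.5289, -0.0082, 0.2677]
eef_rot: [[0.967, -0.039, 0.252], [-0.038, -0.999, -0.009], [0.252, -0.001, -0.968]]
ft_force: [0.4, -0.3, -3.9]
width: 0.048
```

```bash
sed -i 's/^OFF=.*/OFF=24.7; UP=7.9/' h.py; python3 - <<'E'
from h import *
from workcell import sensors
s=sensors.get_state(); st(s)
mv(s,[.50,-.10,.25],Rt(-2.5,35));p,R=place((475.6,-243.),-3,120); mv(s,p,R); print(p)
E
```

```text
t 16.55 q [-0.17  0.1   1.81  0.04  0.98  1.42] tcp [528.9  -8.2 267.7] f [ 0.4 -0.3 -3.9] w 48.0
shift [-28.9  92.9  10.7] turn [-0.16 20.4   0.24] rows>= 2.4
shift [-61.9 236.7  48.3] turn [-0.52 45.4   0.61] rows>= 5.3
[ 0.47203502 -0.24281317  0.2052    ]
```

Call:
apply_moves(
  targets=[
    [[-15,45,5],[0,8,0.1],-0.1],
    [[-28,90,10],[-0.1,16,0.2],-0.1],
    [[-35,130,18],[-0.2,24,0.3],-0.1],
    [[-45,170,27],[-0.3,32,0.4],-0.1],
    [[-54,205,38],[-0.4,40,0.5],-0.1],
    [[-62,237,48],[-0.5,45.4,0.6],-0.1],
    [[-62,237,48],[-0.5,45.4,0.6],-0.1],
    [[-62,237,48],[-0.5,45.4,0.6],-0.1],
    [[-62,237,48],[-0.5,45.4,0.6],-0.1],
    [[-62,237,48],[-0.5,45.4,0.6],-0.1],
    [[-62,237,48],[-0.5,45.4,0.6],-0.1],
    [[-62,237,48],[-0.5,45.4,0.6],-0.1],
  ],
)

```text
clock: 17.75
tcp_pos: [0.4797, -0.2559, 0.2108]
eef_rot: [[0.506, -0.048, 0.861], [-0.027, -0.999, -0.04], [0.862, -0.003, -0.507]]
ft_force: [0.5, -0.4, -2.9]
width: 0.0479
```

```bash
python3 - <<'E'
from h import *
c,s=look('w6')
for u in (120,60): mv(s,*place((475.6,-243.),-3,u))
r,z=cap(c,s); R=np.array(s['eef_rot']); G=np.array(s['tcp_pos'])*1000-5*R[:,2]; print(R.round(3)); print('cap-G',r-G[:2],z-G[2],UP,55-OFF)
E
```

```text
t 17.75 q [-1.21  0.36  2.38  1.71  0.93 -1.09] tcp [ 479.7 -255.9  210.8] f [ 0.5 -0.4 -2.9] w 47.9
shift [ -9.1 -12.7  -4.3] turn [-0.29  0.45 -0.01] rows>= 0.3
shift [-60.8 -12.5  26.1] turn [-0.29  0.45 -0.01] rows>= 1.3
cap top z 0.242 (array([ 480.5, -256.3]), array([43.3, 47.6], dtype=float32), -2.9) slope deg [0.6 0.2]
[[ 0.506 -0.048  0.861]
 [-0.027 -0.999 -0.04 ]
 [ 0.862 -0.003 -0.507]]
cap-G [ 5.10314385 -0.59316876] 28.661956375418555 7.9 30.3
```

The third joint is at its limit (2.38 rad), so bay 2 can't be reached with this grasp. I'll fit the arm's geometry from the logged poses to choose a lean that reaches.

```bash
cat > kin.py <<'E'
from h import *
from scipy.optimize import least_squares
def fk(q,p,s4=1,s6=1):
    q=np.asarray(q,float); d1,a1,L2,a3,d4,w,L,lat=p
    r=lambda a,t:Ro.from_euler(a,t).as_matrix()
    R=r('z',q[0]); o=np.array([0,0,d1])+R@[a1,0,0]
    R=R@r('y',q[1]); o=o+R@[0,0,L2]; R=R@r('y',q[2]); o=o+R@[a3,lat,d4]
    R=R@r('z',s4*q[3])@r('y',q[4]); o=o+R@[w,0,0]; R=R@r('z',s6*q[5]); o=o+R@[0,0,L]
    return o,R
def data():
    q=[load(f'w{i}')[1] for i in range(1,7)]
    D=[(x['joint_pos'],x['tcp_pos'],x['eef_rot']) for x in q]
    D.append((np.array([-1.46,.359,1.51,0,1.272,-.115]),np.array([.134,-.585,.237]),None)); return D
def fit():
    best=None
    for s4 in (1,-1):
        f=lambda p:np.concatenate([fk(q,p,s4)[0]-t for q,t,_ in data()])
        for L0 in (.25,.4):
            r=least_squares(f,[.4,0,.45,0,.4,0,L0,0]);
            if best is None or r.cost<best[0].cost: best=(r,s4)
    return best
if __name__=='__main__':
    r,s4=fit(); print(r.x.round(4),s4,'max res mm',abs(r.fun).max()*1000)
    D=data()
    for q,t,R in (D[0],D[5]): print((fk(q,r.x,s4)[1].T@R).round(2))
    np.savez('kin.npz',p=r.x,s4=s4)
E
python3 kin.py
```

```text
[ 2.667e-01 -2.000e-04  6.110e-01  1.120e-01  4.335e-01 -2.000e-04
  3.676e-01  6.880e-02] 1 max res mm 0.29865307157139753
[[ 0. -1.  0.]
 [ 1.  0.  0.]
 [-0.  0.  1.]]
[[ 0. -1.  0.]
 [ 1.  0.  0.]
 [ 0.  0.  1.]]
```

```bash
cat >> kin.py <<'E'
C=np.array([[0,-1,0],[1,0,0],[0,0,1.]])
lo=np.array([-2.97,-1.01,.21,-.96,.2,-2.98]); hi=np.array([2.97,2.36,2.38,4.11,2.71,2.98])
def ik(p,R,k,s4,n=12,seed=0):
    g=np.random.default_rng(seed); out=[]
    def f(q):
        o,M=fk(q,k,s4); return np.r_[(o-p)*5,Ro.from_matrix((M@C).T@R).as_rotvec()]
    for i in range(n):
        r=least_squares(f,g.uniform(lo+.05,hi-.05),bounds=(lo,hi))
        if r.cost<1e-7 and not any(np.abs(r.x-x).max()<.05 for x in out): out.append(r.x)
    return out
E
python3 - <<'E'
from kin import *
import h
K=np.load('kin.npz'); k=K['p']; s4=int(K['s4'])
for name,tilt,up,off in [('place',60,0,7),('place',50,0,7),('place',50,70,7),('place',45,0,7),('place',45,90,7),('place',40,0,7),('place',40,90,7)]:
    h.UP=off; h.OFF=24; p,R=place((475.6,-243.),-3,up,tilt)
    print(tilt,up,[q.round(2).tolist() for q in ik(p,R,k,s4)])
for up in (0,90):
    h.OFF=24.7; p,R=place((475.6,-243.),177,up,60); print('half turn',up,[q.round(2).tolist() for q in ik(p,R,k,s4)])
E
```

```text
60 0 []
50 0 []
50 70 [[-1.11, 0.38, 2.37, 1.73, 0.74, -1.06]]
45 0 [[-1.04, 0.54, 2.37, 1.91, 0.68, -1.26]]
45 90 [[-1.04, 0.26, 2.29, 1.46, 0.64, -0.68]]
40 0 [[-0.98, 0.47, 2.32, 1.76, 0.55, -1.02]]
40 90 [[-0.98, 0.23, 2.24, 1.23, 0.58, -0.4]]
half turn 0 [[-0.4, 1.02, 1.09, -0.33, 2.03, -1.9]]
half turn 90 [[-0.4, 0.92, 1.08, -0.36, 2.14, -1.95]]
```

A half turn of the pack, gripped from the far side, reaches bay 2 with wide joint margins and needs no regrasp. I'll go back to tool-down, turn 180°, and then stand it.

```bash
python3 - <<'E'
from h import *
from workcell import sensors
s=sensors.get_state()
mv(s,[.54,-.18,.28],Rt(-3,0))
E
```

```text
shift [ 88.6 -81.8  13.3] turn [ -0.11 -59.57   0.  ] rows>= 6.9
```

Call:
apply_moves(
  targets=[
    [[30,-10,0],[0,-5,0],-0.1],
    [[50,-22,2],[0,-12,0],-0.1],
    [[60,-35,4],[0,-20,0],-0.1],
    [[70,-48,6],[0,-28,0],-0.1],
    [[80,-60,8],[0,-36,0],-0.1],
    [[88,-75,11],[0,-44,0],-0.1],
    [[88,-82,13],[0,-52,0],-0.1],
    [[88,-82,13],[0,-59.5,0],-0.1],
    [[88,-82,13],[0,-59.5,0],-0.1],
    [[88,-82,13],[0,-59.5,0],-0.1],
    [[88,-82,13],[0,-59.5,0],-0.1],
  ],
)

```text
clock: 18.9
tcp_pos: [0.5391, -0.1729, 0.2825]
eef_rot: [[0.999, -0.042, 0.033], [-0.042, -0.999, 0.007], [0.033, -0.008, -0.999]]
ft_force: [1.2, 0.4, -4.2]
width: 0.0476
```

Call:
apply_moves(
  targets=[
    [[0,0,0],[0,0,-8],-0.1],
    [[0,0,0],[0,0,-16],-0.1],
    [[0,0,0],[0,0,-24],-0.1],
    [[0,0,0],[0,0,-32],-0.1],
    [[0,0,0],[0,0,-40],-0.1],
    [[0,0,0],[0,0,-48],-0.1],
    [[0,0,0],[0,0,-56],-0.1],
    [[0,0,0],[0,0,-64],-0.1],
    [[0,0,0],[0,0,-72],-0.1],
    [[0,0,0],[0,0,-80],-0.1],
    [[0,0,0],[0,0,-88],-0.1],
    [[0,0,0],[0,0,-92],-0.1],
  ],
)

```text
clock: 20.1
tcp_pos: [0.5386, -0.1723, 0.2804]
eef_rot: [[0.001, 0.999, 0.036], [1.0, -0.001, 0.011], [0.011, 0.036, -0.999]]
ft_force: [-0.5, -0.1, -3.6]
width: 0.048
```

Call:
apply_moves(
  targets=[
    [[0,0,0],[0,0,-8],-0.1],
    [[0,0,0],[0,0,-16],-0.1],
    [[0,0,0],[0,0,-24],-0.1],
    [[0,0,0],[0,0,-32],-0.1],
    [[0,0,0],[0,0,-40],-0.1],
    [[0,0,0],[0,0,-48],-0.1],
    [[0,0,0],[0,0,-56],-0.1],
    [[0,0,0],[0,0,-64],-0.1],
    [[0,0,0],[0,0,-72],-0.1],
    [[0,0,0],[0,0,-80],-0.1],
    [[0,0,0],[0,0,-88],-0.1],
    [[0,0,0],[0,0,-88],-0.1],
  ],
)

```text
clock: 21.3
tcp_pos: [0.5387, -0.1724, 0.2804]
eef_rot: [[-0.999, 0.039, 0.036], [0.039, 0.999, 0.011], [-0.036, 0.012, -0.999]]
ft_force: [-0.3, -0.6, -3.8]
width: 0.0479
```

```bash
python3 - <<'E'
from h import *
from workcell import sensors
s=sensors.get_state(); st(s)
mv(s,*place((475.6,-243.),177,120))
mv(s,*place((475.6,-243.),177,60))
E
```

```text
t 21.3 q [-0.45  0.26  1.55  0.03  1.31 -1.99] tcp [ 538.7 -172.4  280.4] f [-0.3 -0.6 -3.8] w 47.9
shift [ 59.4 -74.   72.2] turn [ 0.26 62.05  1.06] rows>= 7.2
shift [ 61.5 -74.7 132.2] turn [ 0.26 62.05  1.06] rows>= 7.2
```

Call:
apply_moves(
  targets=[
    [[8,-10,0],[0,8,0],-0.1],
    [[16,-20,0],[0,16,0],-0.1],
    [[24,-30,5],[0,24,0.3],-0.1],
    [[32,-40,15],[0,32,0.5],-0.1],
    [[40,-50,30],[0,40,0.7],-0.1],
    [[50,-60,45],[0.2,48,0.8],-0.1],
    [[59,-74,60],[0.2,56,1],-0.1],
    [[59.5,-74,72],[0.3,62,1],-0.1],
    [[59.5,-74,72],[0.3,62,1],-0.1],
    [[59.5,-74,72],[0.3,62,1],-0.1],
    [[59.5,-74,72],[0.3,62,1],-0.1],
  ],
)

```text
clock: 22.4
tcp_pos: [0.4808, -0.2441, 0.2073]
eef_rot: [[-0.506, 0.053, -0.861], [0.03, 0.999, 0.044], [0.862, -0.003, -0.507]]
ft_force: [-0.0, 0.4, -2.8]
width: 0.0477
```

```bash
python3 - <<'E'
from h import *
c,s=look('w7')
for u in (120,60,45): mv(s,*place((475.6,-243.),177,u))
r,z=cap(c,s); R=np.array(s['eef_rot']); G=np.array(s['tcp_pos'])*1000-5*R[:,2]; print(R.round(3)); print('cap-G',r-G[:2],z-G[2],UP,55-OFF)
E
```

```text
t 22.4 q [-0.4   0.88  1.06 -0.37  2.18 -1.96] tcp [ 480.8 -244.1  207.3] f [-0.   0.4 -2.8] w 47.7
shift [-1.   0.9  2.5] turn [-0.06  0.46 -0.17] rows>= 0.1
shift [-52.7   1.1  32.9] turn [-0.06  0.46 -0.17] rows>= 1.2
shift [-65.6   1.1  40.5] turn [-0.06  0.46 -0.17] rows>= 1.5
cap top z 0.2385 (array([ 480. , -244.4]), array([43.8, 47.5], dtype=float32), -3.2) slope deg [-0.7 -0.2]
[[-0.506  0.053 -0.861]
 [ 0.03   0.999  0.044]
 [ 0.862 -0.003 -0.507]]
cap-G [-5.10559606 -0.04643407] 28.695332883738757 7.9 30.3
```

View pics/w7.png

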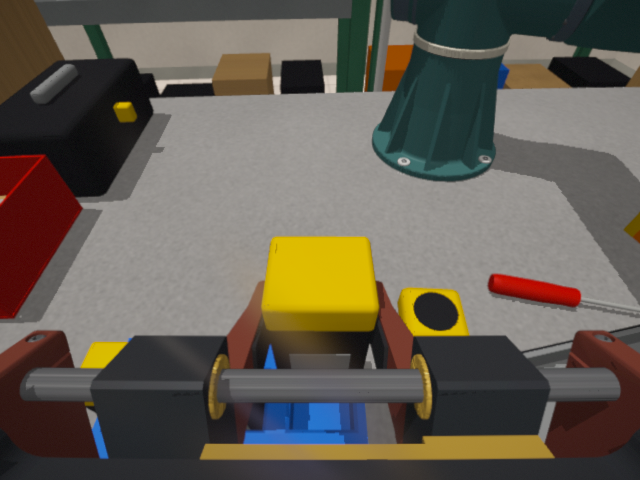

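The pack is held upright and turned round, with its cap top at about (320,265), and the tray is below it. Next I lower it to the mouth.

```bash
sed -i 's/^OFF=.*/OFF=24.7; UP=6.8/' h.py; python3 - <<'E'
from h import *
from workcell import sensors
s=sensors.get_state()
for u in (60,46): mv(s,*place((475.6,-243.),177,u,60.5))
E
```

```text
shift [-52.5   1.1  34.1] turn [-0.07  0.99 -0.17] rows>= 1.3
shift [-64.5   1.1  41.2] turn [-0.07  0.99 -0.17] rows>= 1.5
```

Call:
apply_moves(
  targets=[
    [[-15,1,10],[0,1,-0.2],-0.1],
    [[-30,1,20],[0,1,-0.2],-0.1],
    [[-45,1,29],[0,1,-0.2],-0.1],
    [[-55,1,36],[0,1,-0.2],-0.1],
    [[-62,1,40],[0,1,-0.2],-0.1],
    [[-64.5,1,41],[0,1,-0.2],-0.1],
    [[-64.5,1,41],[0,1,-0.2],-0.1],
    [[-64.5,1,41],[0,1,-0.2],-0.1],
  ],
)

```text
clock: 23.25
tcp_pos: [0.4761, -0.2425, 0.1313]
eef_rot: [[-0.482, 0.052, -0.875], [0.023, 0.999, 0.046], [0.876, 0.002, -0.482]]
ft_force: [-0.3, 0.5, 7.3]
width: 0.048
```

```bash
python3 - <<'E'
from h import *
from workcell import sensors
s=sensors.get_state(); st(s)
for u in (46,2.5,0): mv(s,*place((475.6,-243.),177,u,60.5))
E
```

```text
t 23.25 q [-0.4   0.97  1.08 -0.35  2.1  -1.93] tcp [ 476.1 -242.5  131.3] f [-0.3  0.5  7.3] w 48.0
shift [-1.  -0.5 -1.7] turn [ 0.02 -0.67  0.11] rows>= 0.1
shift [-39.1  -0.6  19.3] turn [ 0.02 -0.67  0.11] rows>= 0.9
shift [-41.3  -0.6  20.5] turn [ 0.02 -0.67  0.11] rows>= 0.9
```

Call:
apply_moves(
  targets=[
    [[3,0,-4],[0,-0.4,0.1],-0.1],
    [[3,-0.5,-4.5],[0,-0.7,0.1],-0.1],
    [[3,-0.5,-4.5],[0,-0.7,0.1],-0.1],
    [[3,-0.5,-4.5],[0,-0.7,0.1],-0.1],
  ],
)

```text
clock: 23.65
tcp_pos: [0.4795, -0.2436, 0.1332]
eef_rot: [[-0.497, 0.051, -0.866], [0.025, 0.999, 0.045], [0.867, 0.001, -0.498]]
ft_force: [-0.3, 0.1, -3.1]
width: 0.0477
```

```bash
python3 - <<'E'
from h import *
c,s=look('w8')
for u in (50,46): mv(s,*place((475.6,-243.),177,u,60.5))
r,z=cap(c,s); R=np.array(s['eef_rot']); G=np.array(s['tcp_pos'])*1000-5*R[:,2]; print(R.round(3)); print('cap-G',r-G[:2],z-G[2],UP,55-OFF)
E
```

```text
t 23.65 q [-0.4   0.96  1.08 -0.35  2.09 -1.93] tcp [ 479.5 -243.6  133.2] f [-0.3  0.1 -3.1] w 47.7
shift [2.5 0.4 0.3] turn [-0.02  0.35  0.08] rows>= 0.1
shift [-1.   0.4  2.3] turn [-0.02  0.35  0.08] rows>= 0.1
cap top z 0.1645 (array([ 478.8, -244. ]), array([43.7, 47.5], dtype=float32), -2.9) slope deg [-1.2  0.1]
[[-0.497  0.051 -0.866]
 [ 0.025  0.999  0.045]
 [ 0.867  0.001 -0.498]]
cap-G [-5.06716035 -0.15744464] 28.772352784715082 6.8 30.3
```

```bash
python3 - <<'E'
from workcell import eyes
import cv2,numpy as np
from h import *
c=eyes.read_camera('scene'); im=c['image'][120:260,180:340]; cv2.imwrite('pics/sc1.png',cv2.resize(im,None,fx=4,fy=4,interpolation=cv2.INTER_CUBIC)[:,:,::-1])
E
```

```text
(no output)
```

View pics/sc1.png

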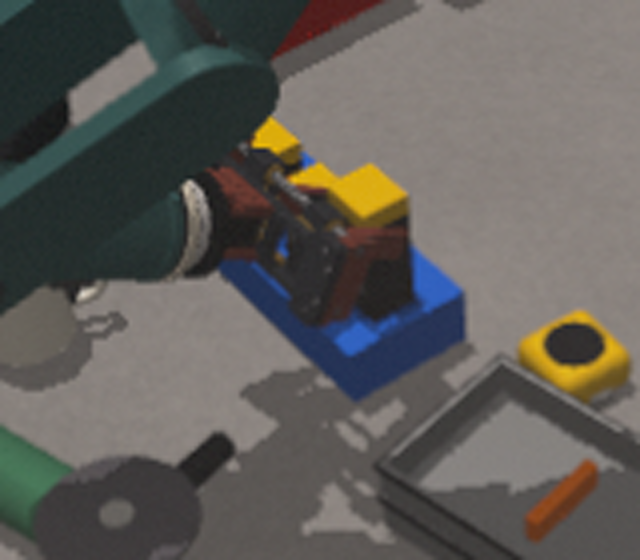

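Call:
apply_moves(
  targets=[
    [[-3,0.3,2],[0,0.3,0],-0.1],
    [[-5.5,0.3,3.5],[0,0.3,0],-0.1],
    [[-8,0.3,5],[0,0.3,0],-0.1],
    [[-8,0.3,5],[0,0.3,0],-0.1],
  ],
)

```text
clock: 24.15
tcp_pos: [0.4789, -0.2431, 0.1235]
eef_rot: [[-0.491, 0.051, -0.869], [0.024, 0.999, 0.045], [0.871, 0.001, -0.492]]
ft_force: [-0.0, -0.2, -3.3]
width: 0.0476
```

```bash
python3 - <<'E'
from h import *
from workcell import sensors
s=sensors.get_state(); st(s); print(np.round(s['torque'],2))
for u in (46,40,2.5): mv(s,*place((475.6,-243.),177,u,60.5))
E
```

```text
t 24.15 q [-0.4   0.98  1.08 -0.34  2.08 -1.92] tcp [ 478.9 -243.1  123.5] f [-0.  -0.2 -3.3] w 47.6
[-0.01 -0.97 -0.04]
shift [ 7.2 -0.  -3.1] turn [-0.01 -0.02  0.1 ] rows>= 0.2
shift [ 1.9 -0.1 -0.1] turn [-0.01 -0.02  0.1 ] rows>= 0.0
shift [-30.7  -0.1  18.3] turn [-0.01 -0.02  0.1 ] rows>= 0.7
```

Call:
apply_moves(
  targets=[
    [[-5.2,0,3],[0,0,0],-0.1],
    [[-10.4,0,5.9],[0,0,0],-0.1],
    [[-15.7,0,8.8],[0,0,0],-0.1],
    [[-20,0,11.3],[0,0,0],-0.1],
    [[-20,0,11.3],[0,0,0],-0.1],
  ],
)

```text
clock: 24.65
tcp_pos: [0.4788, -0.243, 0.1002]
eef_rot: [[-0.491, 0.051, -0.87], [0.024, 0.999, 0.046], [0.871, 0.002, -0.492]]
ft_force: [-0.5, 0.3, -4.2]
width: 0.0477
```

Call:
apply_moves(
  targets=[
    [[-4.4,0,2.5],[0,0,0],-0.1],
    [[-7.8,0,4.4],[0,0,0],-0.1],
    [[-9.5,0,5.4],[0,0,0],-0.1],
    [[-9.5,0,5.4],[0,0,0],-0.1],
    [[-9.5,0,5.4],[0,0,0],-0.1],
  ],
)

```text
clock: 25.15
tcp_pos: [0.4791, -0.2432, 0.0903]
eef_rot: [[-0.492, 0.051, -0.869], [0.025, 0.999, 0.045], [0.87, 0.001, -0.493]]
ft_force: [-0.4, 1.0, -4.8]
width: 0.0474
```

```bash
python3 - <<'E'
from h import *
c,s=look('w9')
for u in (2,0): mv(s,*place((475.6,-243.),177,u,60.5))
cap(c,s)
E
```

```text
t 25.15 q [-0.4   1.02  1.09 -0.34  2.04 -1.91] tcp [ 479.1 -243.2   90.3] f [-0.4  1.  -4.8] w 47.4
shift [-2.1  0.   2.5] turn [-0.02  0.02  0.07] rows>= 0.1
shift [-3.9  0.   3.5] turn [-0.02  0.02  0.07] rows>= 0.1
cap top z 0.1216 (array([ 478.6, -243.6]), array([43.9, 47.4], dtype=float32), -2.9) slope deg [-1.4  0. ]
```

Call:
apply_moves(
  targets=[
    [[-0.9,0,0.5],[0,0,0],-0.1],
    [[-1.8,0,1],[0,0,0],-0.1],
    [[-2.6,0,1.5],[0,0,0],-0.1],
    [[-2.6,0,1.5],[0,0,0],-0.1],
  ],
)

```text
clock: 25.6
tcp_pos: [0.479, -0.2432, 0.0871]
eef_rot: [[-0.492, 0.051, -0.869], [0.024, 0.999, 0.045], [0.87, 0.001, -0.493]]
ft_force: [-1.0, 0.1, -3.7]
width: 0.0478
```

Call:
apply_moves(
  targets=[
    [[-0.9,0,0.5],[0,0,0],-0.1],
    [[-0.9,0,0.5],[0,0,0],-0.1],
  ],
)

```text
clock: 25.8
tcp_pos: [0.4792, -0.2432, 0.087]
eef_rot: [[-0.492, 0.052, -0.869], [0.025, 0.999, 0.045], [0.87, 0.001, -0.492]]
ft_force: [0.1, 0.5, 0.8]
width: 0.0478
```

Call:
apply_moves(
  targets=[
    [[-0.9,0,0.5],[0,0,0],-0.1],
    [[-0.9,0,0.5],[0,0,0],0.3],
    [[-0.9,0,0.5],[0,0,0],0.3],
    [[-0.9,0,0.5],[0,0,0],0.3],
    [[0,0,-15],[0,0,0],0.3],
    [[5,0,-40],[0,0,0],0.3],
    [[30,0,-65],[0,0,0],0.3],
    [[70,0,-85],[0,0,0],0.3],
    [[100,0,-90],[0,0,0],0.3],
    [[120,0,-90],[0,0,0],0.3],
    [[120,0,-90],[0,0,0],0.3],
  ],
)

```text
clock: 26.9
tcp_pos: [0.4982, -0.2446, 0.2377]
eef_rot: [[-0.495, 0.052, -0.867], [0.026, 0.999, 0.045], [0.868, -0.001, -0.496]]
ft_force: [0.3, 0.5, 0.9]
width: 0.0571
```

```bash
python3 - <<'E'
from h import *
from workcell import sensors,eyes
s=sensors.get_state(); st(s)
mv(s,[.55,-.05,.30],Rt(177,0)); mv(s,[.55,.20,.30],Rt(177,0))
t=eyes.read_camera('top'); P=cloud(t); H,S,V=cv2.split(hsv(t)); cv2.imwrite('pics/t2.png',t['image'][180:320,120:500,::-1].repeat(2,0).repeat(2,1))
m=(H>=20)&(H<35)&(S>130)&(P[...,2]>.1)&(P[...,2]<.13); m[:200]=0; m[300:]=0
for k,ce,a in comps(m,50): print('top cap',ce.round(),a,np.median(P[k][:,2]),rect(onplane(t,edge(k),.118)))
m=(H>100)&(H<125)&(S>120)&(P[...,2]<.06); m[:200]=0; m[300:]=0
print('blue',rect(onplane(t,edge(max(comps(m),key=lambda q:q[2])[0]),.053)))
E
```

```text
t 26.9 q [-0.39  0.88  0.98 -0.38  2.26 -2.  ] tcp [ 498.2 -244.6  237.7] f [0.3 0.5 0.9] w 57.1
shift [ 33.6 197.  -67.1] turn [-5.000e-02 -6.028e+01 -0.000e+00] rows>= 7.0
shift [ 40.2 446.6 -55.9] turn [-5.000e-02 -6.028e+01 -0.000e+00] rows>= 9.0
top cap [437. 262.] 244 0.11681280781607295 (array([ 470.5, -316.6]), array([41.8, 43.5], dtype=float32), -1.4)
top cap [464. 263.] 327 0.1160410936296028 (array([ 465.6, -389.8]), array([41. , 51.6], dtype=float32), 0.0)
blue (array([ 467.8, -358.3]), array([113.2, 138.7], dtype=float32), -3.5)
```

View pics/t2.png

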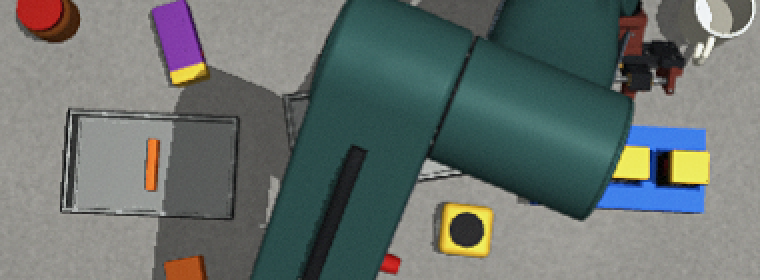

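The empty returns tray shows at (150,165) in the crop, and two seated packs at (630,163) and (690,165). The arm hides bay 2, so I'll check it later. Next I move over the pile to measure it.

```bash
python3 - <<'E'
from h import *
from workcell import sensors
s=sensors.get_state()
mv(s,[.50,-.15,.31],Rt(179,10)); mv(s,[.455,.014,.31],Rt(188.6,0))
E
```

```text
shift [ 66.   94.4 -33.9] turn [  1.18 -50.35  -1.65] rows>= 5.9
shift [ 92.4 255.9  12.5] turn [  6.1  -60.14 -10.46] rows>= 7.1
```

Call:
apply_moves(
  targets=[
    [[15,16,-10],[0,-8,0],0.5],
    [[30,32,-20],[0,-16,0],0.5],
    [[40,48,-28],[0,-25,0],0.5],
    [[50,64,-32],[1,-33,-1],0.5],
    [[60,80,-34],[1,-42,-1],0.5],
    [[66,110,-34],[1.2,-50,-1.7],0.3],
    [[75,155,-20],[3,-54,-5],0.0],
    [[85,200,-5],[5,-58,-8],-0.2],
    [[92,240,8],[6.1,-60.1,-10.5],-0.2],
    [[92.5,256,12.5],[6.1,-60.1,-10.5],-0.2],
    [[92.5,256,12.5],[6.1,-60.1,-10.5],-0.2],
    [[92.5,256,12.5],[6.1,-60.1,-10.5],-0.2],
  ],
)

```text
clock: 28.15
tcp_pos: [0.4553, 0.0141, 0.3088]
eef_rot: [[-0.988, -0.151, -0.004], [-0.151, 0.989, 0.001], [0.004, 0.001, -1.0]]
ft_force: [0.0, -0.5, 0.1]
width: 0.0351
```

```bash
python3 - <<'E'
from h import *
c,s=look('w10'); P=cloud(c,s); Z=P[...,2]; H,S,V=cv2.split(hsv(c)); print(np.round(s['eef_rot'],3))
roi=(P[...,0]>.40)&(P[...,0]<.62)&(P[...,1]>-.15)&(P[...,1]<.17)
for k,ce,a in comps(roi&(Z>.068)&(Z<.084),200):
    print('rim',ce.round(),a,np.median(Z[k]),rect(onplane(c,edge(k),.078,s)))
    for x in cv2.findContours(k.astype(np.uint8),cv2.RETR_CCOMP,cv2.CHAIN_APPROX_NONE)[0]:
        if len(x)>150: print('  ',len(x),rect(onplane(c,x[:,0],.078,s)))
for k,ce,a in comps(roi&(H<13)&(S>150)&(Z>.06),50): print('rib',ce.round(),np.percentile(Z[k],[50,90]),rect(onplane(c,edge(k),.070,s)))
E
```

```text
t 28.15 q [-0.12  0.08  1.7   0.    1.37 -1.84] tcp [455.3  14.1 308.8] f [ 0.  -0.5  0.1] w 35.1
[[-0.988 -0.151 -0.004]
 [-0.151  0.989  0.001]
 [ 0.004  0.001 -1.   ]]
rim [302. 242.] 3243 0.07718727310328583 (array([511.8,   8.5]), array([138.5, 229.9], dtype=float32), 8.7)
   896 (array([511.8,   8.5]), array([138.5, 229.9], dtype=float32), 8.7)
rim [308. 256.] 482 0.06975387110427783 (array([508.9,   8.5]), array([11.2, 65.9], dtype=float32), -81.6)
rim [320. 305.] 509 0.0765573534678699 (array([572.4,  31.9]), array([11.4, 80.8], dtype=float32), 8.7)
rib [375. 329.] [0.34276532 0.34716779] (array([600.7, 112.9]), array([23.5, 38.5], dtype=float32), -65.5)
rib [ 44. 348.] [0.38256368 0.38642332] (array([ 702.3, -335. ]), array([44. , 79.3], dtype=float32), 28.7)
rib [597. 408.] [0.38840926 0.3960963 ] (array([666., 468.]), array([140.5, 226.1], dtype=float32), -80.5)
rib [ 33. 421.] [0.39202055 0.39652454] (array([ 822.7, -368.5]), array([112.8, 214.3], dtype=float32), -61.7)
```

View pics/w10.png

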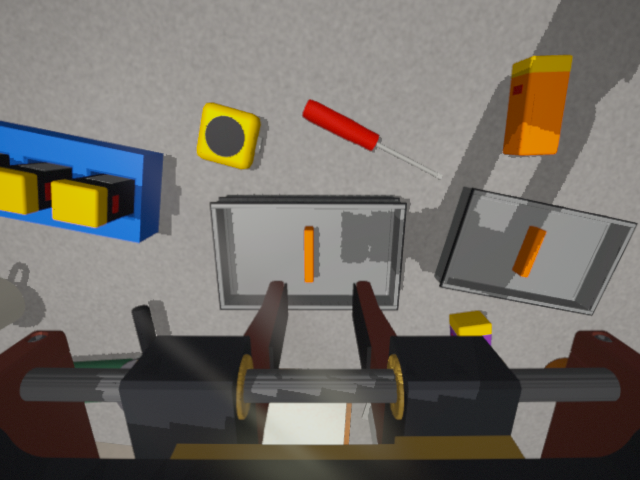

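The pile is at about (210,197)–(405,310) in the image with its rib at (309,254). The storage tray's two visible packs stand at left, and the empty returns tray is at right. Next I make the same measurement over the returns tray, so that camera biases cancel.

```bash
python3 - <<'E'
from h import *
from workcell import sensors
s=sensors.get_state()
mv(s,[.42,.318,.309],Rt(177,0))
E
```

```text
shift [-1.050e+01  3.063e+02  2.000e-01] turn [ 0.05 -0.22 11.64] rows>= 6.1
```

Call:
apply_moves(
  targets=[
    [[-2,45,0],[0,0,2],-0.2],
    [[-4,90,0],[0,0,4],-0.2],
    [[-6,138,0],[0,0,6],-0.2],
    [[-7,186,0],[0,0,8],-0.2],
    [[-8,234,0],[0,0,10],-0.2],
    [[-10,280,0],[0,0,11.6],-0.2],
    [[-10.5,306,0],[0,0,11.6],-0.2],
    [[-10.5,306,0],[0,0,11.6],-0.2],
    [[-10.5,306,0],[0,0,11.6],-0.2],
  ],
)

```text
clock: 29.1
tcp_pos: [0.4203, 0.3177, 0.3092]
eef_rot: [[-0.999, 0.051, -0.004], [0.051, 0.999, -0.0], [0.004, -0.001, -1.0]]
ft_force: [-0.4, -0.5, 0.3]
width: 0.035
```

```bash
python3 - <<'E'
from h import *
from workcell import eyes
c,s=look('w11'); P=cloud(c,s); Z=P[...,2]; H,S,V=cv2.split(hsv(c)); print(np.round(s['eef_rot'],3))
roi=(P[...,0]>.36)&(P[...,0]<.60)&(P[...,1]>.16)&(P[...,1]<.47)
for k,ce,a in comps(roi&(Z>.037)&(Z<.05),300): print('rim',ce.round(),a,np.median(Z[k]),rect(onplane(c,edge(k),.042,s)))
for k,ce,a in comps(roi&(H<13)&(S>150)&(Z<.05),50): print('rib',ce.round(),np.percentile(Z[k],[50,90]),rect(onplane(c,edge(k&(abs(Z-.034)<.005)),.034,s)))
t=eyes.read_camera('top'); P=cloud(t); H,S,V=cv2.split(hsv(t)); np.savez('pics/t3.npz',**t)
m=(H>=20)&(H<35)&(S>130)&(P[...,2]>.1)&(P[...,2]<.13); m[:200]=0; m[300:]=0
for k,ce,a in comps(m,50): print('top cap',ce.round(),a,np.median(P[k][:,2]),rect(onplane(t,edge(k),.118)))
m=(H>100)&(H<125)&(S>120)&(P[...,2]<.06); m[:200]=0; m[300:]=0
print('blue',rect(onplane(t,edge(max(comps(m),key=lambda q:q[2])[0]),.053)))
E
```

```text
t 29.1 q [ 0.52  0.19  1.56  0.    1.39 -1.  ] tcp [420.3 317.7 309.2] f [-0.4 -0.5  0.3] w 35.0
[[-0.999  0.051 -0.004]
 [ 0.051  0.999 -0.   ]
 [ 0.004 -0.001 -1.   ]]
rim [317. 231.] 2453 0.041350189683911576 (array([474.4, 312.7]), array([138.4, 229.9], dtype=float32), -2.5)
rim [318. 293.] 362 0.0410797510616506 (array([539.5, 310.9]), array([ 9.1, 89.8], dtype=float32), -2.9)
top cap [405. 260.] 313 0.11635025224448237 (array([ 473.5, -237.2]), array([41.3, 48.8], dtype=float32), -0.9)
top cap [435. 261.] 319 0.1164806744355964 (array([ 470.7, -314.1]), array([41.1, 49.4], dtype=float32), 0.0)
top cap [464. 263.] 326 0.11610036027312287 (array([ 465.3, -389.4]), array([41.5, 51.1], dtype=float32), -1.8)
blue (array([ 469.9, -312.3]), array([112.7, 231.5], dtype=float32), -3.0)
```

All three packs stand at the same height and the storage tray hasn't moved. Next I grip the rib.

```bash
python3 - <<'E'
from h import *
from workcell import sensors
s=sensors.get_state(); mv(s,[.4744,.3127,.11],Rt(177.3,0)); mv(s,[.4744,.3127,.027],Rt(177.3,0))
E
```

```text
shift [-55.   -1.1 199.3] turn [-0.01 -0.19 -0.35] rows>= 4.1
shift [-55.3  -1.1 282.3] turn [-0.01 -0.19 -0.35] rows>= 5.8
```

Call:
apply_moves(
  targets=[
    [[-20,-3,40],[0,0,-0.2],-0.2],
    [[-40,-5,85],[0.1,0.2,-0.3],-0.2],
    [[-54,-7.8,130],[0.1,0.2,-0.3],-0.2],
    [[-54.5,-7.8,175],[0.1,0.2,-0.3],-0.2],
    [[-55,-7.8,199],[0.1,0.2,-0.3],-0.2],
    [[-55,-7.8,199],[0.1,0.2,-0.3],-0.2],
    [[-55,-7.8,199],[0.1,0.2,-0.3],-0.2],
  ],
)

```text
clock: 29.9
tcp_pos: [0.474, 0.3068, 0.1113]
eef_rot: [[-0.999, 0.048, -0.007], [0.048, 0.999, -0.001], [0.006, -0.001, -1.0]]
ft_force: [-0.3, -0.1, 0.3]
width: 0.0352
```

```bash
python3 - <<'E'
from h import *
from workcell import sensors
s=sensors.get_state(); st(s); mv(s,[.4744,.3127,.027],Rt(177.3,0))
E
```

```text
t 29.9 q [ 0.45  0.45  1.72  0.    0.98 -1.07] tcp [474.  306.8 111.3] f [-0.3 -0.1  0.3] w 35.2
shift [-0.6  6.  84.3] turn [-0.06 -0.37 -0.05] rows>= 1.7
```

Call:
apply_moves(
  targets=[
    [[-0.5,6,10],[0,-0.4,0],-0.2],
    [[-0.5,6,35],[0,-0.4,0],-0.2],
    [[-0.5,6,60],[0,-0.4,0],-0.2],
    [[-0.5,6,76],[0,-0.4,0],-0.2],
    [[-0.5,6,83],[0,-0.4,0],-0.2],
    [[-0.5,6,83],[0,-0.4,0],-0.2],
    [[-0.5,6,83],[0,-0.4,0],-0.2],
  ],
)

```text
clock: 30.6
tcp_pos: [0.4745, 0.3144, 0.0289]
eef_rot: [[-0.999, 0.046, 0.003], [0.046, 0.999, 0.0], [-0.003, 0.0, -1.0]]
ft_force: [0.2, 0.2, 0.5]
width: 0.0354
```

```bash
python3 - <<'E'
from h import *
from workcell import sensors
s=sensors.get_state(); st(s); mv(s,[.4744,.3127,.027],Rt(177.3,0))
E
```

```text
t 30.6 q [ 0.46  0.57  1.77 -0.    0.8  -1.06] tcp [474.5 314.4  28.9] f [0.2 0.2 0.5] w 35.4
shift [ 0.1 -1.7  1.9] turn [0.01 0.15 0.05] rows>= 0.1
```

Call:
apply_moves(
  targets=[
    [[0,-1.7,1.5],[0,0.1,0],-0.2],
    [[0,-1.7,1.5],[0,0.1,0],-0.2],
    [[0,-1.7,1.5],[0,0.1,0],-1],
    [[0,-1.7,1.5],[0,0.1,0],-1],
    [[0,-1.7,1.5],[0,0.1,0],-1],
    [[0,-1.7,1.5],[0,0.1,0],-1],
    [[0,-1.7,1.5],[0,0.1,0],-1],
    [[0,-1.7,1.5],[0,0.1,0],-1],
  ],
  squeeze=50,
)

```text
clock: 31.4
tcp_pos: [0.4737, 0.3123, 0.0264]
eef_rot: [[-0.999, 0.046, -0.001], [0.046, 0.999, -0.0], [0.001, -0.0, -1.0]]
ft_force: [0.5, 1.5, 2.4]
width: 0.012
```

```bash
python3 - <<'E'
from h import *
from workcell import sensors
s=sensors.get_state(); st(s); print(np.round(s['eef_rot'],3))
print('rel x',s['tcp_pos'][0]-.4744)
p=np.array(s['tcp_pos'])+[0,0,.10]; mv(s,p,Rt(177.3,0))
E
```

```text
t 31.4 q [ 0.46  0.58  1.77 -0.    0.79 -1.06] tcp [473.7 312.3  26.4] f [0.5 1.5 2.4] w 12.0
[[-0.999  0.046 -0.001]
 [ 0.046  0.999 -0.   ]
 [ 0.001 -0.    -1.   ]]
rel x -0.0006912327690729025
shift [   0.1   -0.  -100. ] turn [-0.03 -0.05  0.04] rows>= 2.0
```

Call:
apply_moves(
  targets=[
    [[0,0,-8],[0,0,0],-1],
    [[0,0,-25],[0,0,0],-1],
    [[0,0,-50],[0,0,0],-1],
    [[0,0,-80],[0,0,0],-1],
    [[0,0,-110],[0,0,0],-1],
    [[0,0,-140],[0,0,0],-1],
    [[0,0,-150],[0,0,0],-1],
  ],
)

```text
clock: 32.1
tcp_pos: [0.4748, 0.3127, 0.1792]
eef_rot: [[-0.999, 0.046, 0.003], [0.046, 0.999, 0.001], [-0.003, 0.001, -1.0]]
ft_force: [1.5, 0.6, -4.9]
width: 0.0118
```

```bash
python3 - <<'E'
from h import *
from workcell import sensors
s=sensors.get_state(); st(s); print(np.round(s['eef_rot'],3),s['torque'])
mv(s,[.5109,.0084,.16],Rt(188.7,0))
E
```

```text
t 32.1 q [ 0.46  0.37  1.65 -0.    1.12 -1.06] tcp [474.8 312.7 179.2] f [ 1.5  0.6 -4.9] w 11.8
[[-0.999  0.046  0.003]
 [ 0.046  0.999  0.001]
 [-0.003  0.001 -1.   ]] [ 0.10225991 -0.2033169   0.03491812]
shift [ -50.1 -302.3   19. ] turn [  0.05   0.15 -11.35] rows>= 6.1
```

Call:
apply_moves(
  targets=[
    [[-5,-25,0],[0,0,-1],-1],
    [[-10,-60,0],[0,0,-2],-1],
    [[-16,-97,0],[0,0,-3.5],-1],
    [[-22,-135,0],[0,0,-5],-1],
    [[-28,-173,0],[0,0,-6.5],-1],
    [[-34,-210,0],[0,0,-8],-1],
    [[-40,-245,0],[0,0,-9.5],-1],
    [[-45,-275,0],[0,0,-10.5],-1],
    [[-50,-295,5],[0,0.1,-11.3],-1],
    [[-50,-302,12],[0,0.1,-11.3],-1],
    [[-50,-302,19],[0,0.1,-11.3],-1],
    [[-50,-302,19],[0,0.1,-11.3],-1],
  ],
)

```text
clock: 33.3
tcp_pos: [0.5078, 0.0091, 0.1558]
eef_rot: [[-0.989, -0.15, -0.007], [-0.15, 0.989, 0.0], [0.007, 0.001, -1.0]]
ft_force: [-1.2, -0.1, -4.6]
width: 0.0119
```

Call:
apply_moves(
  targets=[
    [[0,0,0],[0,0,0],-1],
    [[0,0,0],[0,0,0],-1],
    [[0,0,0],[0,0,0],-1],
  ],
)

```text
clock: 33.6
tcp_pos: [0.5098, 0.0089, 0.1578]
eef_rot: [[-0.988, -0.151, -0.002], [-0.151, 0.988, -0.001], [0.002, -0.0, -1.0]]
ft_force: [0.9, 0.5, -3.5]
width: 0.0117
```

```bash
python3 - <<'E'
from h import *
c,s=look('w12'); P=cloud(c,s); Z=P[...,2]; 
for z in (.16,.112,.104): mv(s,[.5109,.0084,z],Rt(188.7,0))
print(np.round(s['eef_rot'],3),s['torque'])
E
```

```text
t 33.6 q [-0.12  0.32  1.79 -0.    1.03 -1.84] tcp [509.8   8.9 157.8] f [ 0.9  0.5 -3.5] w 11.7
shift [-1.  -0.7 -2.2] turn [-0.02 -0.14  0.  ] rows>= 0.1
shift [-1.1 -0.7 45.8] turn [-0.02 -0.14  0.  ] rows>= 0.9
shift [-1.1 -0.6 53.8] turn [-0.02 -0.14  0.  ] rows>= 1.1
[[-0.988 -0.151 -0.002]
 [-0.151  0.988 -0.001]
 [ 0.002 -0.    -1.   ]] [ 0.05357913 -0.14250549 -0.03559984]
```

View pics/w12.png

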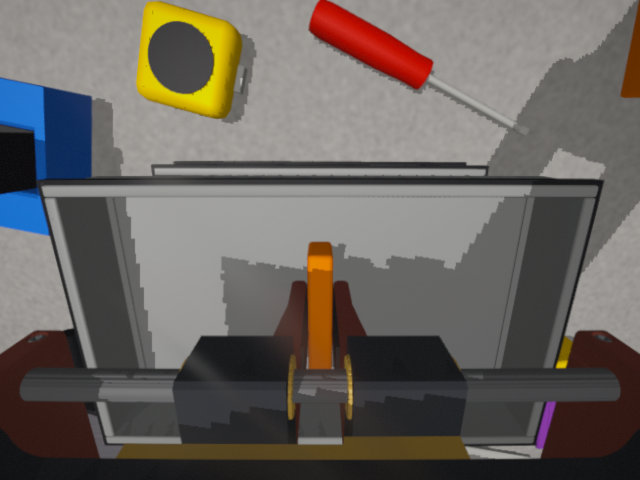

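The tray hangs level over the pile: its near rim runs along row 182 from u=42 to 602. The pile's near rim is at row 167 from u=153 to 488, and the two are parallel with matching midpoints. I'll check the near edges by casting rays.

```bash
python3 - <<'E'
from h import *
c,s=load('w12'); P=cloud(c,s); Z=P[...,2]; print(c['cx'],c['cy'])
for u in (200,320,440): print(u,[(v,int(Z[v,u]*1000)) for v in range(158,200,3)])
R=s['eef_rot']; f=lambda uv,z:((onplane(c,uv,z,s)-s['tcp_pos'])@R)[:,:2]*1000
uT=s['tcp_pos'][2]-.0264
for u in (220,320,420):
    col=Z[140:200,u]; a=140+np.argmax(col>.06); b=140+np.argmax(col>.15)
    print(u,a,b,'pile near',f([(u,a-.5)],.078).round(1),'tray near',f([(u,b-.5)],uT+.042).round(1))
row=Z[167:172]; m=(row>.068).all(0); us=np.where(m)[0]; print('pile ends',f([(us[0]-.5,169),(us[-1]+.5,169)],.078).round(1))
m=(Z[186:190]>.15).all(0); us=np.where(m)[0]; print('tray ends',f([(us[0]-.5,187),(us[-1]+.5,187)],uT+.042).round(1))
E
```

```text
319.67343272164123 243.00835029571243
200 [(158, 0), (161, 38), (164, 41), (167, 77), (170, 78), (173, 77), (176, 140), (179, 171), (182, 172), (185, 173), (188, 173), (191, 173), (194, 172), (197, 141)]
320 [(158, -1), (161, 0), (164, 39), (167, 77), (170, 77), (173, 79), (176, 140), (179, 171), (182, 172), (185, 173), (188, 172), (191, 172), (194, 172), (197, 140)]
440 [(158, 2), (161, 0), (164, 40), (167, 76), (170, 77), (173, 76), (176, 140), (179, 170), (182, 171), (185, 172), (188, 172), (191, 173), (194, 173), (197, 141)]
220 165 179 pile near [[ 66.9 -67.5]] tray near [[ 68.5 -39.9]]
320 150 150 pile near [[76.6 -0.1]] tray near [[79.5 -0.2]]
420 165 179 pile near [[66.9 67.4]] tray near [[68.5 39.5]]
pile ends [[  64.6 -219.8]
 [  64.1  113.6]]
tray ends [[  65.3 -114.3]
 [  65.4  113.5]]
```

The cast edges agree: shift about 1.3 mm outward, and the ends match within 0.5 mm. Now I lower it.

Call:
apply_moves(
  targets=[
    [[-1.3,-0.3,10],[0,-0.1,0],-1],
    [[-1.3,-0.3,22],[0,-0.1,0],-1],
    [[-1.3,-0.3,34],[0,-0.1,0],-1],
    [[-1.3,-0.3,42],[0,-0.1,0],-1],
    [[-1.3,-0.3,45],[0,-0.1,0],-1],
    [[-1.3,-0.3,45],[0,-0.1,0],-1],
    [[-1.3,-0.3,45],[0,-0.1,0],-1],
  ],
)

```text
clock: 34.35
tcp_pos: [0.5111, 0.008, 0.1126]
eef_rot: [[-0.989, -0.15, -0.001], [-0.15, 0.989, -0.001], [0.001, -0.0, -1.0]]
ft_force: [0.0, 0.1, -4.0]
width: 0.0118
```

```bash
python3 - <<'E'
from h import *
from workcell import sensors
s=sensors.get_state(); st(s); print(np.round(s['eef_rot'],3))
for z in (.104,.0984): mv(s,[.5111,.0086,z],Rt(188.7,0))
E
```

```text
t 34.35 q [-0.12  0.39  1.84 -0.    0.92 -1.84] tcp [511.1   8.  112.6] f [ 0.   0.1 -4. ] w 11.8
[[-0.989 -0.15  -0.001]
 [-0.15   0.989 -0.001]
 [ 0.001 -0.    -1.   ]]
shift [-0.1  0.6  8.6] turn [-0.03 -0.05 -0.06] rows>= 0.2
shift [-0.1  0.6 14.2] turn [-0.03 -0.05 -0.06] rows>= 0.3
```

Call:
apply_moves(
  targets=[
    [[0,0.4,3],[0,0,0],-1],
    [[0,0.4,6],[0,0,0],-1],
    [[0,0.4,9],[0,0,0],-1],
    [[0,0.4,11],[0,0,0],-1],
    [[0,0.4,11],[0,0,0],-1],
  ],
)

```text
clock: 34.85
tcp_pos: [0.5105, 0.0085, 0.1012]
eef_rot: [[-0.989, -0.15, -0.002], [-0.15, 0.989, -0.0], [0.002, -0.0, -1.0]]
ft_force: [0.4, -0.4, -4.3]
width: 0.012
```

Call:
apply_moves(
  targets=[
    [[0,0,1],[0,0,0],-1],
    [[0,0,2],[0,0,0],-1],
    [[0,0,2.8],[0,0,0],-1],
    [[0,0,2.8],[0,0,0],-1],
  ],
)

```text
clock: 35.25
tcp_pos: [0.5107, 0.0085, 0.0986]
eef_rot: [[-0.989, -0.15, -0.001], [-0.15, 0.989, -0.0], [0.001, -0.0, -1.0]]
ft_force: [0.1, 0.0, -4.1]
width: 0.0119
```

Call:
apply_moves(
  targets=[
    [[0,0,1],[0,0,0],-1],
    [[0,0,1],[0,0,0],-1],
  ],
)

```text
clock: 35.45
tcp_pos: [0.5109, 0.0085, 0.0985]
eef_rot: [[-0.989, -0.15, -0.001], [-0.15, 0.989, -0.001], [0.001, -0.0, -1.0]]
ft_force: [-1.8, -0.6, 4.5]
width: 0.0117
```

Contact comes at z = 98.5 mm, the nested height (98.4 predicted). I'll release and check.

Call:
apply_moves(
  targets=[
    [[0,0,0.3],[0,0,0],-0.4],
    [[0,0,0.3],[0,0,0],-0.4],
    [[0,0,0.3],[0,0,0],-0.4],
    [[0,0,0.3],[0,0,0],-0.4],
    [[0,0,-15],[0,0,0],-0.4],
    [[0,0,-45],[0,0,0],-0.4],
    [[10,0,-90],[0,0,0],-0.4],
    [[30,0,-140],[0,0,0],-0.4],
    [[50,0,-190],[0,0,0],-0.4],
    [[55,0,-210],[0,0,0],-0.4],
    [[55,0,-210],[0,0,0],-0.4],
  ],
)

```text
clock: 36.55
tcp_pos: [0.4581, -0.0001, 0.312]
eef_rot: [[-0.989, -0.15, 0.007], [-0.15, 0.989, -0.002], [-0.007, -0.003, -1.0]]
ft_force: [0.6, -0.1, 0.6]
width: 0.026
```

```bash
python3 - <<'E'
from h import *
from workcell import eyes
c,s=look('w13'); P=cloud(c,s); Z=P[...,2]
roi=(P[...,0]>.40)&(P[...,0]<.62)&(P[...,1]>-.15)&(P[...,1]<.17)
for k,ce,a in comps(roi&(Z>.105)&(Z<.122),200):
    q=P[k]; g=np.linalg.lstsq(np.c_[q[:,:2],np.ones(len(q))],q[:,2],rcond=None)[0]
    print('rim',a,'z',np.median(q[:,2]).round(4),rect(onplane(c,edge(k),.114,s)),'slope',np.degrees(g[:2]).round(2))
E
```

```text
t 36.55 q [-0.15  0.08  1.69 -0.    1.36 -1.87] tcp [ 4.581e+02 -1.000e-01  3.120e+02] f [ 0.6 -0.1  0.6] w 26.0
rim 3901 z 0.1131 (array([511.9,   8.2]), array([138.9, 229.7], dtype=float32), 8.7) slope [-0.56 -0.08]
rim 466 z 0.106 (array([508.8,   7.6]), array([10.3, 66.1], dtype=float32), -81.1) slope [-0.19 -0.24]
rim 427 z 0.1126 (array([574.6,  16.6]), array([12.1, 58.3], dtype=float32), 8.7) slope [25.43  3.93]
```

View pics/w13.png

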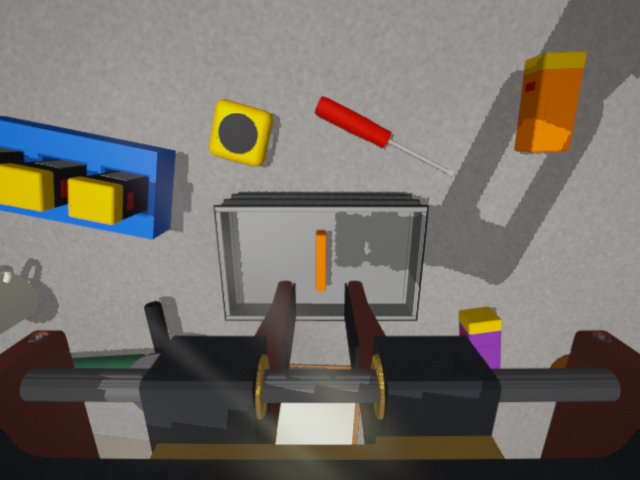

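The pile now carries the third tray squarely, at about (215,205)–(428,320). Its rim is at 113 mm (114 expected), level, at the same centre and angle as the pile had. The packs stand at left. I'm handing the job in.

```bash
python3 -c "
from workcell import workorder; print(workorder.close_job())"
```

```text
the job is handed in; nothing more can be done
None
```

The job is handed in at about 36.6 s. Both packs stand cap up in the free bays, and the emptied returns tray is nested on the pile.

**Packs:** The top camera read all three caps at the same height, 116 mm against an expected 118 mm. It reads the pack that was already home at 116 mm too. The storage tray had not moved measurably.

**Returns tray:** It touched down at exactly the nested height. Afterwards its rim read 113 mm (114 expected) and level to about 0.6°. Its centre was within 0.5 mm of the pile's earlier position, at the same angle.

**What went wrong on the way:**
- **Bay 2 reach:** The first approach hit joint 3's limit (2.38 rad), so I turned the pack half round and placed it from the far side.
- **First lowering into bay 2:** The pack touched the bay's mouth with about 10 N. I lifted it, shifted it about 3 mm and it went in freely.
- **Camera disagreement:** The top camera gives y values 2–6 mm higher than the wrist camera. I used the wrist readings for the final fits.

I did not re-measure the bystanders. Those visible in the last picture looked undisturbed, and I felt no contact with any of them.

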